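# Put a linear bushing away in its bin under the riser shelf

## Task

Put the upright steel bushing away: lay it on its side in the two notched saddles of the yellow bin that stands out on the bench, setting it down gently without dropping it or letting it topple. Then slide that bin, loaded, along the bench without lifting it, into the empty bay under the shelf, until it stands square between its two neighbours and fully home against the back stop. Leave the neighbouring bins, the spray can and the cartons where they stand.

Things in the scene. Friction and masses are not known exactly. Their poses are not given: they have to be found in the camera images.
- bushing_mid (a point): centre (half-way up the axis) of the loose steel bushing: a plain cylinder 40 mm in diameter and 112 mm long, with black seals and a 25 mm bore at its ends, about 0.3 to 0.55 kg; it starts upright on the bench, centre 56 mm up, to the left or the right of the bin; this point's z axis is the cylinder's axis; both ends are alike
- bin: loose yellow open-topped bin to be filled, alone on the bench before the shelf: 160 mm long (x), 140 wide (y), walls 3.5 thick, about 0.4 kg. Origin: centre of its underside; +x points to its back, -x to its low front. Front wall 40 mm high; sides and back 60, the sides sloping down to the front wall over the front 40 mm. A push of some 2 to 8 N on its walls slides it over the bench
- cradle (a point): centre of the bushing once it lies in the bin: 42 mm above the bin's origin, axes as the bin's; the bushing's axis lies along y, across the bin. Two plywood saddles fixed in the bin at y = -45 and +45 mm, each 12 mm thick, 100 long (x), 38 high, carry it in 90 degree V notches (48 mm wide at the top, bottom 14 mm above the underside). Free between the saddles 78 mm; bin inside width 133 mm
- bay (a point): empty bay of the fixed grey steel riser shelf: where the bin's origin comes when fully home, on the bench; x points straight in. The shelf's top covers the bay from 40 mm before this point to 100 mm behind it, underside 100 mm, upper face 130 mm above the bench; at home the bin's front 40 mm stand out. Corner posts, 160 mm high, 206 mm to each side. Back sheet (the stop) 81 mm behind this point
- bin_left_mid (a point): centre, 30 mm up, of the neighbouring loaded yellow bin on the bay's +y side: loose, 160 x 105 x 60 mm, about 1.6 kg, its axes as the bay's within about 1 degree; the free width between the two neighbours is about 162 mm; must stay where it is
- bin_right_mid (a point): the same for the neighbouring loaded bin on the bay's -y side; must stay where it is
- can_mid (a point): centre, 72 mm up, of a plain bare-metal spray can with a narrower black cap, standing on the bench, 52 mm in diameter, 145 mm high, loose; on the other side of the bin from the bushing; must stay where it is
- carton_mid (a point): centre, 22 mm up, of two flat black cartons lying on the bench, 100 x 100 x 44 mm together, loose; must stay where they are
Mind the look-alikes: they are no part of the job. Leave any orange or purple look-alike of the part that bears bushing_mid alone.

How it is judged:
By the outcome, as a careful person would: the job done as asked, in the order asked, and still so for the second after the job is handed in, with the robot touching nothing.
It also fails if it takes over 72 s, if anything falls off the work surface, if the arm or the gripper's body presses on something with over 40 N, if the wrist force passes 120 N, or if a joint passes its speed limit or range.

## Robot

A 6-joint arm with a two-finger parallel gripper is mounted at the origin on the work surface. World frame = base frame: x ahead of the robot, y to its left, z up, the work surface at z = 0. Lengths are in m, angles in rad, forces in N, time in s.
With the tool pointing down it reaches from about 0.25 to 0.775 m from the base axis. Payload 4 kg.
Tool frame: the origin (TCP) lies midway between the tips of the shut fingers; the grasp point (between the pads) lies robot.grip_point_offset behind it (robot.grip_point_offset is the distance from the TCP to the grasp point, in m); z points along the fingers, x is the direction in which the jaws open and shut, and the axes are right-handed (so a half turn about z gives the same grasp; the last joint's range is limited). The gripper opens to 94 mm and grips with 3 to 60 N. Pads are 16 mm wide; open, the fingers measure 119 mm over their backs; the gripper's body (75 mm by 177 mm) begins 78 mm behind the grasp point.
Start: joints at [1.081, 0.087, 1.371, -0, 1.684, -0.103], TCP at [0.207, 0.509, 0.206] pointing down, gripper open.
Joint ranges: [-3.1, 3.1], [-0.76, 2.03], [0.27, 2.55], [-1.08, 4.22], [0.17, 2.65], [-2.57, 2.57]. Speed limits (rad/s): [2.79, 2.79, 3.14, 3.14, 3.14, 3.14].

## Interface

Orientations are given as [roll, pitch, yaw] about the fixed x, y, z axes, in that order (R = Rz(yaw) Ry(pitch) Rx(roll)).
In Python, from bench import robot, optics, finder gives the robot as it stands. The module is installed in compiled form; this text tells all that it offers.
- The arm moves only by the tool arm_command, never from a script. Its argument "plan" is a list of rows, each a list of 5 numbers: the opening, from 0 (shut) to 1 (fully open), then the shift along the world's x, y, z in m, then the turn about the world's z in degrees. A call has 1 to 10 rows; each row is the pose to reach, as a shift and turn from the pose commanded when the call began; what a row does not reach only later rows make up. A row lasts 1/8 s, in which the tool goes at most 62.5 mm and 10.7 degrees, less where a joint would pass 70% of its speed; a pose out of reach is approached as far as the arm can. A call with a gripper value outside its range is refused whole. The fingers move at their own pace and stop on an object; the grip force is fixed at half the most. Time passes only in rows, so rows that repeat a pose let the fingers close. It gives the time, the measured TCP pose, the force and the opening at its end, in the units of the state.
- robot.get_obs(): the state, without advancing time (a new reading comes with each control period).
- optics.snapshot(name): name is "scene" or "top"; returns a dict with "image" (480x640x3 uint8, red, green, blue), "fx", "fy", "cx", "cy" (pixels), "position" and "rotation" of the camera in the world. Camera axes: x right, y down, z forward; pixel columns grow to the right and rows downward; lengths in m; the calibration is good to about 2 mm. A picture is of the moment at which its call begins. There is no depth.
- robot.close_job(): hands the job in, once; it reports no verdict.
Trained networks look in the newest picture that a camera, given by its name, has taken for a name from the list of things; names that differ only in an ending like _2 or _b are one class to them, and where a whole thing is asked for, a point or a joint stands for the part that bears it (a point fixed in the world has none). Each returns a list of dicts, best first, with "p" (0 to 1); they miss things now and then, are a little off and sometimes report something else, mostly with a low value. They report only what shows in the picture. A call takes as long as a camera call. They do not tell look-alikes from the thing itself.
- finder.masks_of(label, camera): "pixels" (480x640 bool, what is visible of it) and "extent" ([left, top, right, bottom] in pixels, round what is visible of it).
The state is a dict: "time": time; "joint_positions": joint angles; "qvel": joint speeds; "joint_torque": joint torques, N m; "tool_pos": TCP position; "ee_rot": TCP orientation; "wrist_force": force on the tool from outside, world axes, zero at the start; "wrist_torque": the same for the moment, N m; "width": finger opening in m.
Only numpy, scipy, OpenCV 4.12 (cv2) and the standard library are available. Lean on these libraries where they do the work, as an engineer would, in place of code of your own. Each camera call takes 0.05 s, during which the arm holds its last target.

## Working session

There is one attempt and no reset: what is moved stays moved. The work goes in short steps, Python scripts to look and compute and a tool call to move; the robot and the scene stay as the last step left them, time stands still between calls to the robot, and variables do not carry over. Pictures are saved under pics/ and viewed, and the job is handed in when it is done.

Besides the shell and the picture viewer there is one more tool, called after "Call:" as a command line: name --pt "numbers of a row" for each row, then --argument value for the rest. arm_command: Moves the arm, as the interface text tells. Its arguments: {"type":"object","properties":{"plan":{"type":"array","items":{"type":"array","items":{"type":"number"}}}},"required":["plan"]}

```bash
mkdir -p pics; cat > h.py <<'E'
import numpy as np, cv2
from bench import robot, optics, finder
def snap(n,f=None):
    s=optics.snapshot(n)
    if f: cv2.imwrite('pics/'+f,s['image'][:,:,::-1])
    return s
def px2w(s,u,v,z):
    d=np.array([(u-s['cx'])/s['fx'],(v-s['cy'])/s['fy'],1.]); d=np.array(s['rotation'])@d
    p=np.array(s['position']); return p+d*(z-p[2])/d[2]
def w2px(s,p):
    c=np.array(s['rotation']).T@(np.array(p)-s['position']); return s['fx']*c[0]/c[2]+s['cx'],s['fy']*c[1]/c[2]+s['cy']
E
python3 - <<'E'
from h import *
for n in('scene','top'):
    s=snap(n,n+'0.png'); print(n,s['position'],np.round(s['rotation'],3).tolist(),s['fx'],s['cx'],s['cy'])
    for l in['bushing_mid','bin','bin_left_mid','bin_right_mid','can_mid','carton_mid']:
        print(l,[(round(m['p'],2),np.round(m['extent']).tolist(),int(m['pixels'].sum())) for m in finder.masks_of(l,n)])
print(robot.get_obs(), robot.grip_point_offset)
E
```

```text
scene [0.55019094 0.86762572 0.76513656] [-2.265, -0.001, -3.106] 501.30075941908825 321.83858357824636 235.59323021375914
bushing_mid [(0.86, [389.0, 308.0, 418.0, 366.0], 1288), (0.84, [414.0, 281.0, 443.0, 334.0], 1083), (0.8, [348.0, 293.0, 371.0, 348.0], 1112)]
bin [(0.86, [316.0, 205.0, 392.0, 266.0], 4199)]
bin_left_mid [(0.97, [204.0, 248.0, 289.0, 300.0], 2313)]
bin_right_mid [(0.86, [268.0, 175.0, 292.0, 221.0], 906)]
can_mid [(0.55, [365.0, 129.0, 383.0, 182.0], 901), (0.34, [268.0, 176.0, 296.0, 220.0], 851)]
carton_mid [(0.86, [315.0, 379.0, 378.0, 451.0], 4279), (0.26, [201.0, 246.0, 290.0, 302.0], 2445)]
top [0.42486321 0.07676812 1.1288321 ] [-2.996, 0.002, -1.57] 570.4539358012547 324.40556844312323 230.97491028056288
bushing_mid [(0.81, [213.0, 261.0, 242.0, 287.0], 563), (0.79, [187.0, 304.0, 225.0, 327.0], 626), (0.79, [229.0, 333.0, 260.0, 355.0], 554), (0.35, [265.0, 78.0, 504.0, 183.0], 18560), (0.19, [339.0, 224.0, 416.0, 313.0], 6406)]
bin [(0.85, [338.0, 224.0, 420.0, 313.0], 6443)]
bin_left_mid [(0.83, [283.0, 169.0, 336.0, 201.0], 1719)]
bin_right_mid [(0.56, [415.0, 165.0, 474.0, 197.0], 1842)]
can_mid [(0.82, [507.0, 285.0, 558.0, 316.0], 1240)]
carton_mid [(0.6, [114.0, 235.0, 177.0, 290.0], 3053)]
{'time': 0.7, 'joint_positions': array([ 1.08093138e+00,  8.71692800e-02,  1.37069136e+00,  6.03456314e-06,
        1.68360004e+00, -1.03112931e-01]), 'qvel': array([ 0.0028371 ,  0.0007101 ,  0.00152746,  0.00119895, -0.00168411,
        0.00107679]), 'joint_torque': array([-1.88377148e-04, -3.39908123e+01, -3.02522743e+01,  7.18336995e-02,
        2.33424688e-02,  6.47455636e-06]), 'tool_pos': array([0.20746885, 0.50939096, 0.20552707]), 'ee_rot': array([ 3.14158503e+00, -1.31889048e-04,  1.18404499e+00]), 'wrist_force': array([-0.07984543,  0.10174289,  0.81133859]), 'wrist_torque': array([ 0.00987059,  0.0302882 , -0.00242772]), 'width': 0.09400240215312045} 0.0188
```

```bash
sed -i "s/^def snap/from scipy.spatial.transform import Rotation as Ro\ndef snap/; s/s=optics.snapshot(n)/s=optics.snapshot(n); s['rotation']=Ro.from_euler('xyz',s['rotation']).as_matrix()/" h.py; cat h.py | head -8
```

```text
import numpy as np, cv2
from bench import robot, optics, finder
from scipy.spatial.transform import Rotation as Ro
def snap(n,f=None):
    s=optics.snapshot(n); s['rotation']=Ro.from_euler('xyz',s['rotation']).as_matrix()
    if f: cv2.imwrite('pics/'+f,s['image'][:,:,::-1])
    return s
def px2w(s,u,v,z):
```

View pics/scene0.png

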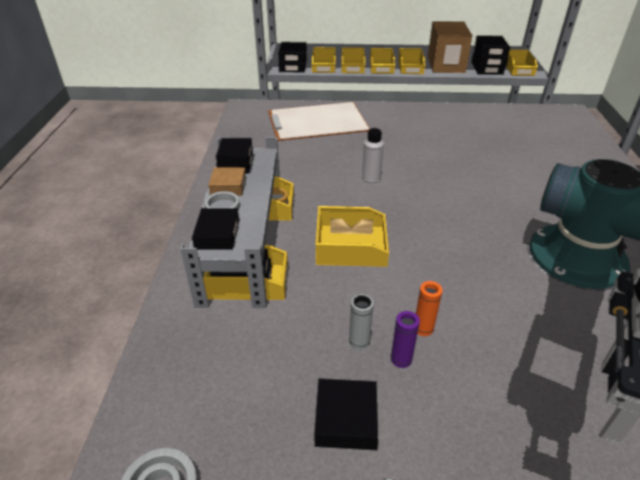

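View pics/top0.png

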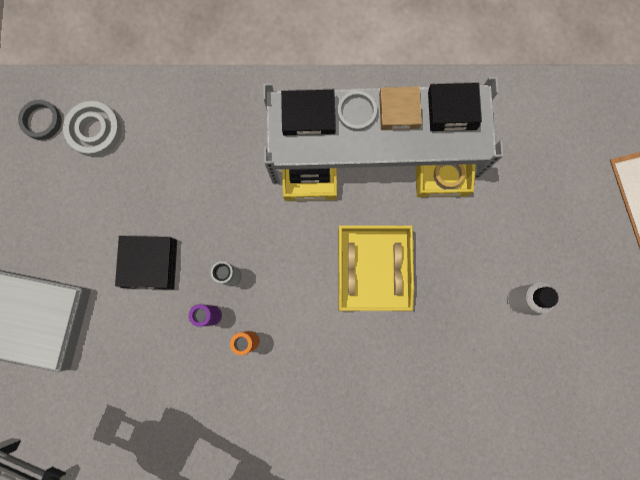

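Look-alikes for the bushing in the top view are steel at (222,271), purple at (203,315) and orange at (242,344). I'm taking the steel one, which shows at (360,320) in the scene view. Next I'll check it in a close crop and fit the poses.

```bash
cat >> h.py <<'E'
from scipy.optimize import minimize
def hullmask(s,P,sc=4):
    q=np.array([w2px(s,p) for p in P]); h=cv2.convexHull((q*sc*1).astype(np.float32))
    m=np.zeros((480*sc,640*sc),np.uint8); cv2.fillPoly(m,[np.round(h+sc/2-.5).astype(np.int32)],1)
    return cv2.resize(m.astype(np.float32),(640,480),interpolation=cv2.INTER_AREA)
def fit(model,x0,obs,step):
    def c(x):
        t=0
        for s,m in obs:
            h=hullmask(s,model(x)); m=m.astype(np.float32); t+=1-np.minimum(h,m).sum()/np.maximum(h,m).sum()
        return t
    sim=np.vstack([x0]+[np.array(x0)+np.eye(len(x0))[i]*step[i] for i in range(len(x0))])
    r=minimize(c,x0,method='Nelder-Mead',options=dict(initial_simplex=sim,xatol=2e-4,fatol=1e-5)); return r.x,r.fun
def cyl(r,h,z0=0):
    a=np.linspace(0,2*np.pi,40)
    return lambda x:[(x[0]+r*np.cos(t),x[1]+r*np.sin(t),z) for t in a for z in(z0,z0+h)]
def binm(x,L=.16,W=.14,xl=None):
    c,s=np.cos(x[2]),np.sin(x[2]); P=[]
    for px,py,z in [(-.08,1,0),(-.08,1,.04),(-.04,1,.06),(.08,1,.06),(.08,1,0)]:
        for k in(-1,1): u,v=px,py*k*W/2; P.append((x[0]+c*u-s*v,x[1]+s*u+c*v,z))
    return P
E
python3 - <<'E'
from h import *
S=snap('scene');T=snap('top')
def best(l,n,f): 
    return [m['pixels'] for m in finder.masks_of(l,n) if f(m['extent'])][0]
tr=lambda e:True
bs=best('bushing_mid','scene',lambda e:e[0]<380 and e[0]>330); bt=best('bushing_mid','top',lambda e:e[1]<290 and e[2]<260)
p0=px2w(T,222,271,.112)[:2]; print(p0)
for o in([(T,bt)],[(S,bs)],[(T,bt),(S,bs)]): print('bush',fit(cyl(.02,.112),p0,o,[.01,.01]))
for nm in('scene','top'):
  for m in finder.masks_of('bushing_mid',nm)[:3]: 
    im=(S if nm=='scene' else T)['image']; print(nm,m['extent'],im[m['pixels']].mean(0))
ns=best('bin','scene',tr);nt=best('bin','top',tr)
p0=list(px2w(T,376,268,.05)[:2])+[0.]
for o in([(T,nt)],[(S,ns)],[(T,nt),(S,ns)]): print('bin',fit(binm,p0,o,[.01,.01,.05]))
c=best('can_mid','top',tr);print('can',fit(cyl(.026,.145),px2w(T,530,300,.05)[:2],[(T,c)],[.01,.01]))
for u,v in[(285,198),(336,198),(417,195),(474,195)]: print(u,px2w(T,u,v,.04))
for u,v in[(269,85),(491,82),(269,160),(496,156)]: print('post',u,px2w(T,u,v,.16))
a=cv2.resize(T['image'][60:330,180:510],None,fx=2.4,fy=2.2,interpolation=cv2.INTER_CUBIC); cv2.imwrite('pics/t1.png',a[:,:,::-1])
a=cv2.resize(S['image'][260:380,320:460],None,fx=5,fy=5,interpolation=cv2.INTER_CUBIC); cv2.imwrite('pics/s1.png',a[:,:,::-1])
E
```

```text
[0.50171968 0.26165116]
bush (array([0.50102766, 0.26279133]), np.float64(0.04879802465438843))
bush (array([0.50160391, 0.26293752]), np.float64(0.07227718830108643))
bush (array([0.50139326, 0.26272179]), np.float64(0.12661117315292358))
scene [416.3, 280.7, 443.3, 333.1] [158.28684471  74.31750742  33.94263106]
scene [349.1, 291.8, 374.5, 349.5] [97.40954095 98.33483348 98.21062106]
scene [391.3, 309.3, 419.0, 366.6] [71.52341137 36.07525084 91.05434783]
top [210.3, 262.6, 244.9, 286.8] [99.04982818 98.57044674 94.99828179]
top [190.2, 306.1, 221.4, 327.9] [ 94.60364842  62.06633499 104.04643449]
top [229.8, 332.3, 260.2, 355.4] [151.18388792 102.5323993   63.83362522]
bin (array([ 0.51368059, -0.0170552 , -0.00430176]), np.float64(0.018314480781555176))
bin (array([ 0.5143073 , -0.01964796, -0.00557179]), np.float64(0.023049473762512207))
bin (array([ 0.5136847 , -0.01739816, -0.00515938]), np.float64(0.04922586679458618))
can (array([ 0.4553569 , -0.29575399]), np.float64(0.13811016082763672))
285 [0.64936575 0.15594209 0.04      ]
336 [0.64941751 0.05670427 0.04      ]
417 [ 0.65545211 -0.10096543  0.04      ]
474 [ 0.65550868 -0.21185252  0.04      ]
post 269 [0.8300806  0.17801811 0.16      ]
post 491 [ 0.83573077 -0.21797521  0.16      ]
post 269 [0.6923481  0.17594507 0.16      ]
post 496 [ 0.69969992 -0.22108361  0.16      ]
```

View pics/t1.png

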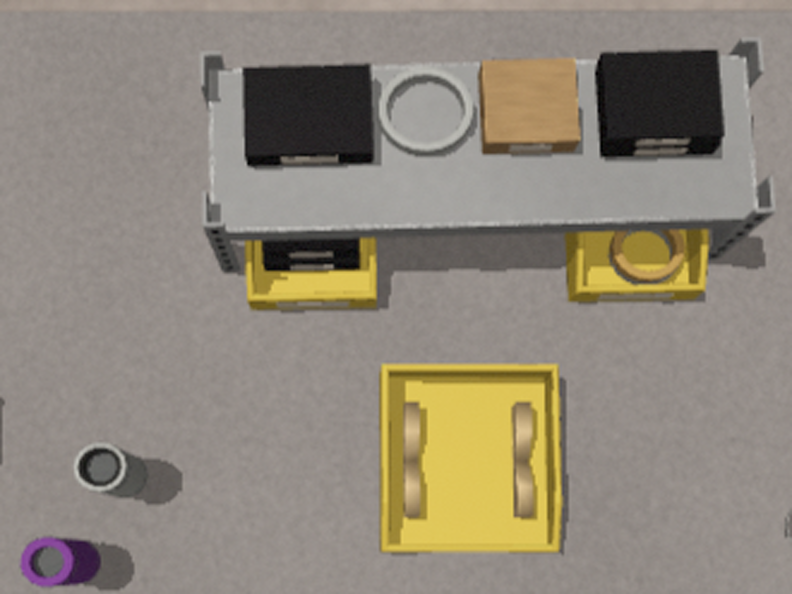

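View pics/s1.png

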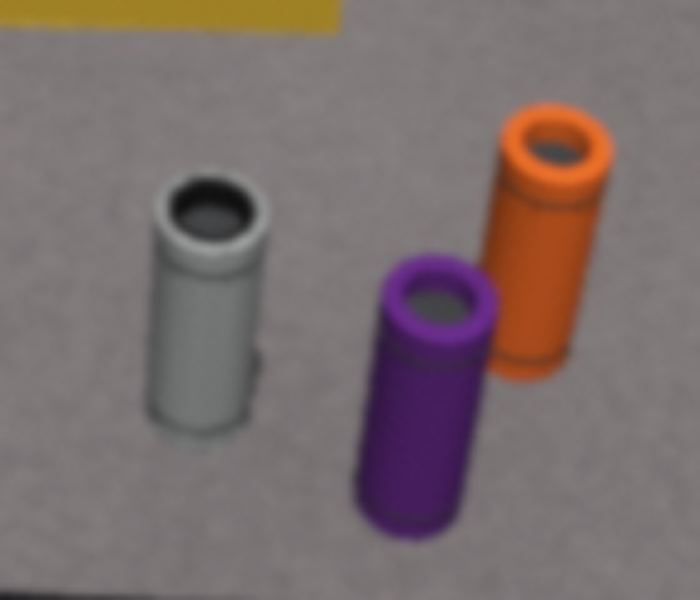

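The crop confirms that the plain grey steel bushing with black bore, at scene (360,320), is the target. Purple (405,340) and orange (428,308) are left alone. I'll move above it with the jaws along the bin's x.

Call:
arm_command --pt "1 0.036 -0.03 0 -8" --pt "1 0.072 -0.061 0 -16" --pt "1 0.108 -0.091 0 -24" --pt "1 0.145 -0.122 0 -32" --pt "1 0.184 -0.154 0 -40" --pt "1 0.222 -0.186 0 -48" --pt "1 0.258 -0.216 0 -56" --pt "1 0.294 -0.2465 0 -64" --pt "1 0.294 -0.2465 0 -68.1" --pt "1 0.294 -0.2465 0 -68.1"

```text
time: 2.4
tool_pos: [0.5018, 0.2624, 0.2053]
ee_rot: [3.142, 0.0, -0.005]
wrist_force: [-0.4, 0.1, -0.8]
width: 0.0936
```

```bash
python3 - <<'E'
from h import *
S=snap('scene','s2.png');T=snap('top','t2.png'); o=robot.get_obs(); print(o['tool_pos'],o['ee_rot'],o['width'])
for u,v in[(267.5,165.5),(493,160)]: print('edge',px2w(T,u,v,.13))
print('purple',px2w(T,203,315,.112),'orange',px2w(T,242,344,.112))
E
```

```text
[0.50123561 0.2631176  0.20551594] [-3.14154219e+00  2.74137274e-05 -2.95778909e-03] 0.09404228997772406
edge [0.69043585 0.18156379 0.13      ]
edge [ 0.70078226 -0.22458896  0.13      ]
purple [0.42403627 0.2930867  0.112     ] orange [0.37385985 0.22315872 0.112     ]
```

View pics/s2.png

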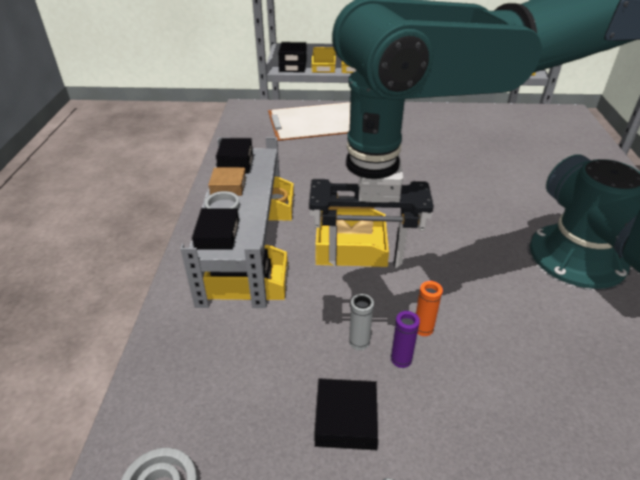

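The scene shows the gripper hovering over the steel bushing (360,320), with its jaws straddling in x. I'll descend and grip 20 mm above the bushing's centre.

Call:
arm_command --pt "1 0 0 -0.04 0" --pt "1 0 0 -0.08 0" --pt "1 0 0 -0.11 0" --pt "1 0 0 -0.13 0" --pt "1 0 0 -0.148 0" --pt "1 0 0 -0.148 0" --pt "0.3 0 0 -0.148 0" --pt "0.3 0 0 -0.148 0" --pt "0.3 0 0 -0.148 0" --pt "0.3 0 0 -0.148 0"

```text
time: 3.75
tool_pos: [0.5017, 0.2629, 0.058]
ee_rot: [-3.141, -0.001, -0.005]
wrist_force: [-0.7, -1.2, 0.4]
width: 0.0574
```

```bash
python3 - <<'E'
from h import *
S=snap('scene');o=robot.get_obs(); print(o['time'],o['tool_pos'],o['width'],o['wrist_force'],o['wrist_torque'])
a=cv2.resize(S['image'][220:380,260:460],None,fx=3.5,fy=3.5,interpolation=cv2.INTER_CUBIC); cv2.imwrite('pics/s3.png',a[:,:,::-1])
E
```

```text
3.8 [0.50165087 0.26292326 0.0578094 ] 0.053545124644425235 [-1.89079967 -0.4109634  -0.42036546] [-0.09324482  0.05200991  0.00612723]
```

View pics/s3.png

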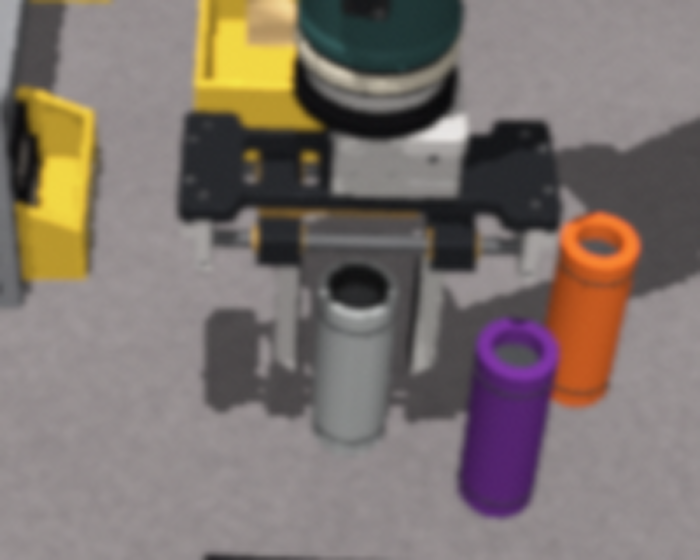

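Call:
arm_command --pt "0.3 0 0 0 0" --pt "0.3 0 0 0 0" --pt "0.3 0 0 0 0" --pt "0.3 0 0 0 0" --pt "0.3 0 0 0 0"

```text
time: 4.42
tool_pos: [0.5016, 0.2629, 0.0575]
ee_rot: [3.142, -0.0, -0.005]
wrist_force: [0.5, 0.5, 0.7]
width: 0.04
```

Call:
arm_command --pt "0.3 0 0 -0.001 0" --pt "0.3 0 -0.0034 -0.0005 0" --pt "0.3 0 -0.0067 0.0002 0" --pt "0.3 0 -0.01 0.0008 0" --pt "0.3 0 -0.0136 0.001 0" --pt "0.3 0 -0.017 0.0012 0" --pt "0.3 0 -0.0204 0.0012 0" --pt "0.3 0 -0.024 0.0012 0" --pt "0.3 0 -0.0273 0.001 0"

```text
time: 5.55
tool_pos: [0.5015, 0.2353, 0.0584]
ee_rot: [3.141, 0.0, -0.005]
wrist_force: [0.1, -0.2, -2.8]
width: 0.0399
```

```bash
python3 - <<'E'
from h import *
S=snap('scene');o=robot.get_obs(); print(o['time'],o['tool_pos'],o['width'],o['wrist_force'],o['wrist_torque'])
T=snap('top')
a=cv2.resize(S['image'][220:380,260:460],None,fx=3.5,fy=3.5,interpolation=cv2.INTER_CUBIC)
b=cv2.resize(T['image'][200:360,180:420],None,fx=3,fy=3,interpolation=cv2.INTER_CUBIC)
cv2.imwrite('pics/s4.png',a[:,:,::-1]);cv2.imwrite('pics/t4.png',b[:,:,::-1])
E
```

```text
5.6 [0.50145932 0.23486967 0.05845065] 0.03962734758807545 [ 0.81051779 -1.48921862 -2.74966057] [-0.10573039  0.03393779  0.00698617]
```

View pics/s4.png

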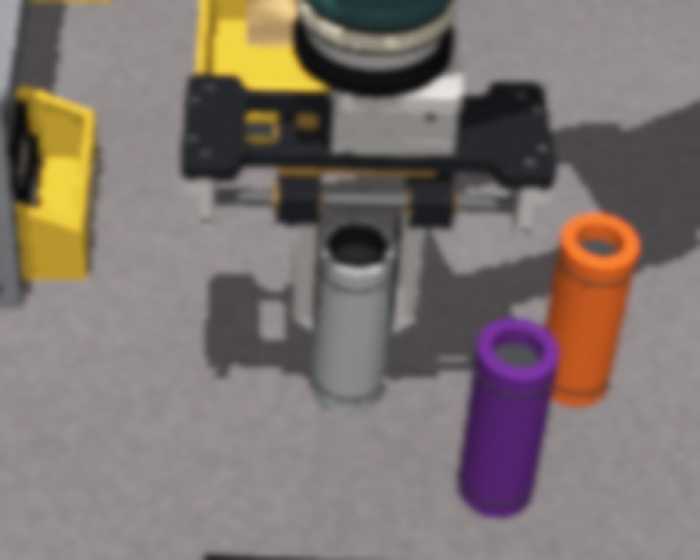

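View pics/t4.png

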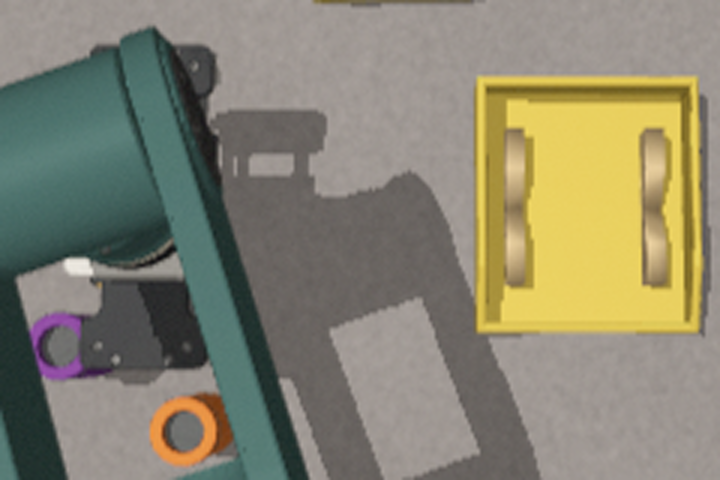

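It slid upright instead of tilting, so pad friction is holding it. I'll press a little and drag again, reading the force.

Call:
arm_command --pt "0.3 0 0 -0.002 0" --pt "0.3 0 0 -0.003 0" --pt "0.3 0 0 -0.003 0"

```text
time: 6.02
tool_pos: [0.5018, 0.2357, 0.0575]
ee_rot: [-3.141, -0.001, -0.004]
wrist_force: [-3.1, -1.0, 5.6]
width: 0.0397
```

Call:
arm_command --pt "0.3 0 -0.001 -0.0015 0" --pt "0.3 0 -0.004 -0.0015 0" --pt "0.3 0 -0.007 -0.001 0" --pt "0.3 0 -0.01 -0.001 0"

```text
time: 6.52
tool_pos: [0.5033, 0.2291, 0.0576]
ee_rot: [-3.134, -0.006, -0.004]
wrist_force: [0.5, 4.7, 5.2]
width: 0.0395
```

```bash
cat > q.py <<'E'
from h import *
import sys
S=snap('scene');o=robot.get_obs(); print(o['time'],o['tool_pos'],o['width'],o['wrist_force'],o['wrist_torque'])
x0,y0,x1,y1=map(int,sys.argv[2:6])
a=cv2.resize(S['image'][y0:y1,x0:x1],None,fx=4,fy=4,interpolation=cv2.INTER_CUBIC)
cv2.imwrite('pics/'+sys.argv[1],a[:,:,::-1])
E
python3 q.py s5.png 290 220 440 360
```

```text
6.575 [0.50333166 0.22862092 0.05762949] 0.039691952529332115 [-0.86917845  4.84000682  5.8740887 ] [ 1.11620243  0.35272102 -0.0099581 ]
```

View pics/s5.png

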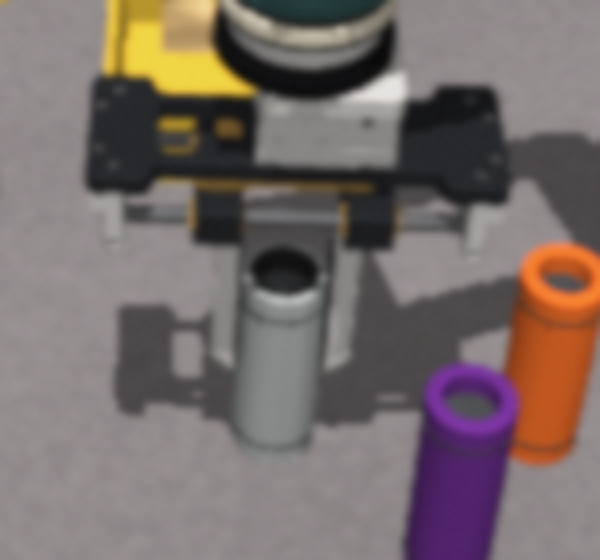

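Call:
arm_command --pt "0.3 0 -0.001 -0.002 0" --pt "0.3 0 -0.003 -0.003 0" --pt "0.3 0 -0.006 -0.003 0" --pt "0.3 0 -0.01 -0.003 0" --pt "0.3 0 -0.014 -0.003 0"

```text
time: 7.2
tool_pos: [0.5036, 0.2177, 0.0575]
ee_rot: [-3.129, -0.007, -0.003]
wrist_force: [-5.3, 8.7, 14.9]
width: 0.0391
```

```bash
python3 q.py s6.png 290 220 440 360
```

```text
7.25 [0.50367514 0.21719217 0.0575019 ] 0.039388444452074456 [-5.09878146  8.61390176 15.21106592] [ 2.05530941  1.25110029 -0.01460017]
```

View pics/s6.png

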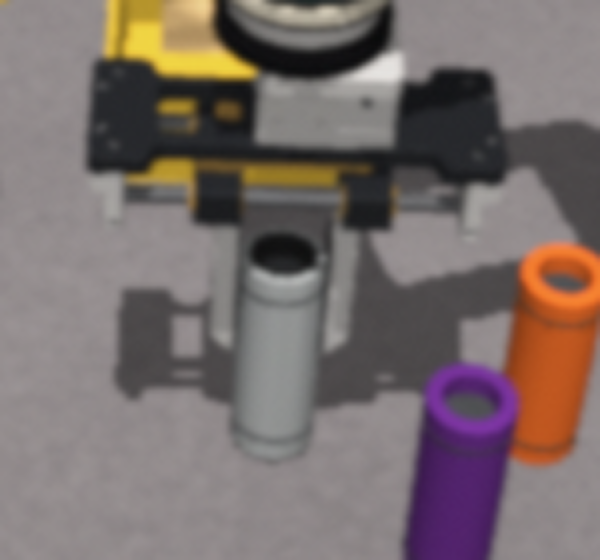

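It is tilting now: the bottom stays near (272,455) in the crop while the top moves away. I'll measure the tilt.

```bash
cat > tilt.py <<'E'
from h import *
o=robot.get_obs(); S=snap('scene'); g=o['tool_pos']+[0,0,.0188]
ms=[m['pixels'] for m in finder.masks_of('bushing_mid','scene')]
def model(x):
    th,gl=x[0],x[1]; ax=np.array([0,-np.sin(th),np.cos(th)]); n=np.array([0,np.cos(th),np.sin(th)]); X=np.array([1.,0,0])
    return [g+np.array([0,x[2],0])+ax*(t-gl)+.02*(np.cos(a)*X+np.sin(a)*n) for a in np.linspace(0,6.3,40) for t in(0,.112)]
hs=hullmask(S,model([.2,.076,0]))
ms=[m for m in ms if (hs*m).sum()>150]
if ms:
    r=[fit(model,[t0,.076,0],[(S,ms[0])],[.2,.005,.003]) for t0 in(.1,.6,1.2)]
    x,f=min(r,key=lambda q:q[1]); print('tilt',np.degrees(x[0]),'grip from bottom',x[1],'dy',x[2],'err',f)
    P=np.array(model(x)); print('bushing zmin',P[:,2].min(),'y',P[:,1].min(),P[:,1].max())
else: print('none')
print(o['tool_pos'],o['wrist_force'],o['width'],o['time'])
E
python3 tilt.py
```

```text
tilt 3.147072294193387 grip from bottom 0.07769879205957161 dy 0.002235357686533295 err 0.04034996032714844
bushing zmin -0.0023772764940389 y 0.19758228035944891 0.2436431128389694
[0.50367514 0.21719217 0.0575019 ] [-5.09878146  8.61390176 15.21106592] 0.039388444452074456 7.25
```

Call:
arm_command --pt "0.418 0 0.001 0.002 0" --pt "0.418 0 0.001 0.003 0" --pt "0.418 0 -0.002 0.003 0" --pt "0.418 0 -0.006 0.003 0" --pt "0.418 0 -0.01 0.003 0" --pt "0.418 0 -0.014 0.003 0"

```text
time: 8.1
tool_pos: [0.5036, 0.1989, 0.057]
ee_rot: [-3.139, -0.006, -0.004]
wrist_force: [0.6, 1.8, 4.6]
width: 0.0398
```

```bash
python3 tilt.py; python3 q.py s7.png 290 220 440 360
```

```text
tilt 9.580797172340175 grip from bottom 0.07936057370148658 dy 0.005612739751363609 err 0.0329289436340332
bushing zmin -0.00576825401484498 y 0.17934213146956873 0.23739808737285018
[0.50362892 0.19887527 0.05701287] [0.60798504 1.78145032 4.56418609] 0.0398243727070978 8.1
8.25 [0.50360015 0.19839471 0.05692496] 0.03964532466738098 [1.24000524 1.35151865 6.43106866] [ 0.46706716 -0.06506136 -0.04950934]
```

View pics/s7.png

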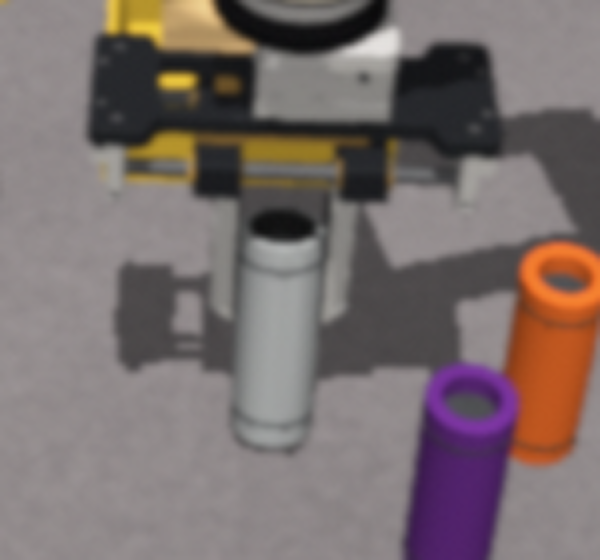

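Tilt is about 10° and the lighter grip works. I'll continue along the arc.

Call:
arm_command --pt "0.418 0 -0.004 0 0" --pt "0.418 0 -0.008 0 0" --pt "0.418 0 -0.012 0 0" --pt "0.418 0 -0.016 -0.0005 0" --pt "0.418 0 -0.02 -0.001 0" --pt "0.418 0 -0.024 -0.002 0" --pt "0.418 0 -0.027 -0.003 0"

```text
time: 9.12
tool_pos: [0.5012, 0.17, 0.0511]
ee_rot: [3.141, 0.001, -0.005]
wrist_force: [1.7, 0.0, 3.2]
width: 0.0399
```

```bash
python3 tilt.py; python3 q.py s8.png 290 200 440 340
```

```text
tilt 18.231685070853356 grip from bottom 0.08695984775517959 dy 0.000810961669281111 err 0.04282987117767334
bushing zmin -0.018949566097133892 y 0.1440036935323318 0.21700979875633733
[0.50117492 0.17001546 0.05109962] [1.73384751 0.04702126 3.22573625] 0.039903906871312976 9.125
9.275 [0.50115685 0.17022709 0.05114843] 0.03938829642978392 [1.45682413 0.04513496 2.38233013] [-0.07086465 -0.39343138 -0.07305213]
```

View pics/s8.png

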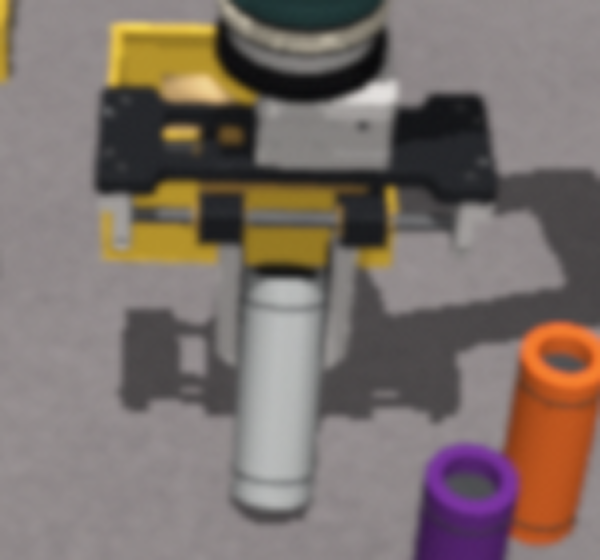

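```bash
cat > tilt2.py <<'E'
from h import *
o=robot.get_obs(); S=snap('scene'); g=o['tool_pos']+[0,0,.0188]
def model(x,free=False):
    th=x[0]; gl=(g[2]-.02*np.sin(th))/np.cos(th) if len(x)<3 else x[2]
    ax=np.array([0,-np.sin(th),np.cos(th)]); n=np.array([0,np.cos(th),np.sin(th)]); X=np.array([1.,0,0])
    return [g+np.array([x[1],0,0])+ax*(t-gl)+.02*(np.cos(a)*X+np.sin(a)*n) for a in np.linspace(0,6.3,40) for t in(0,.112)]
ms=[m['pixels'] for m in finder.masks_of('bushing_mid','scene')]
hs=hullmask(S,model([.6,0]))
ms=[m for m in ms if (hs*m).sum()>150]
for t in np.radians([0,10,20,25,30,35,40,45,50,55,60,65,70]):
    h=hullmask(S,model([t,0]));m=ms[0]; print(round(np.degrees(t)),'gl %.4f'%((g[2]-.02*np.sin(t))/np.cos(t)),'iou %.3f'%(np.minimum(h,m).sum()/np.maximum(h,m).sum()))
print(o['tool_pos'],o['wrist_force'],o['width'],o['time'])
E
python3 tilt2.py
```

```text
0 gl 0.0699 iou 0.665
10 gl 0.0675 iou 0.679
20 gl 0.0672 iou 0.704
25 gl 0.0679 iou 0.718
30 gl 0.0692 iou 0.740
35 gl 0.0714 iou 0.770
40 gl 0.0745 iou 0.811
45 gl 0.0789 iou 0.862
50 gl 0.0850 iou 0.887
55 gl 0.0934 iou 0.779
60 gl 0.1053 iou 0.633
65 gl 0.1226 iou 0.471
70 gl 0.1496 iou 0.281
[0.50115685 0.17022709 0.05114843] [1.45682413 0.04513496 2.38233013] 0.03938829642978392 9.275
```

Tilt is about 45–48°. I'll continue to about 83°.

Call:
arm_command --pt "0.418 0 -0.005 -0.004 0" --pt "0.418 0 -0.01 -0.008 0" --pt "0.418 0 -0.015 -0.012 0" --pt "0.418 0 -0.019 -0.0165 0" --pt "0.418 0 -0.023 -0.022 0" --pt "0.418 0 -0.027 -0.028 0" --pt "0.418 0 -0.031 -0.034 0" --pt "0.418 0 -0.034 -0.039 0" --pt "0.3 0 -0.034 -0.039 0" --pt "0.3 0 -0.034 -0.039 0"

```text
time: 10.62
tool_pos: [0.5014, 0.1357, 0.0126]
ee_rot: [3.14, 0.0, -0.005]
wrist_force: [-0.3, -4.5, 5.2]
width: 0.0396
```

```bash
python3 tilt2.py; python3 q.py s9.png 290 200 440 340
```

```text
0 gl 0.0314 iou 0.456
10 gl 0.0284 iou 0.429
20 gl 0.0261 iou 0.406
25 gl 0.0253 iou 0.396
30 gl 0.0247 iou 0.387
35 gl 0.0243 iou 0.383
40 gl 0.0242 iou 0.377
45 gl 0.0244 iou 0.370
50 gl 0.0250 iou 0.378
55 gl 0.0262 iou 0.393
60 gl 0.0282 iou 0.415
65 gl 0.0314 iou 0.452
70 gl 0.0369 iou 0.504
[0.50135804 0.13565998 0.01260031] [-0.26373658 -4.53315349  5.18225119] 0.039631646395653544 10.625
10.775 [0.50141389 0.13576504 0.01272358] 0.039243709288427624 [ 0.31642394 -5.11822493  4.15782364] [-0.7103752  -0.16884399 -0.12134738]
```

View pics/s9.png

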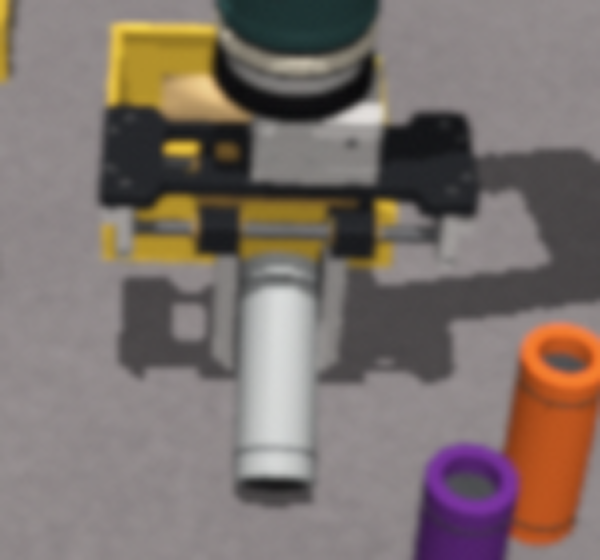

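Nearly horizontal. I'll lift and measure the in-hand pose.

Call:
arm_command --pt "0.3 0 0 0.005 0" --pt "0.3 0 0 0.03 0" --pt "0.3 0 0 0.06 0" --pt "0.3 0 0 0.09 0" --pt "0.3 0 0 0.12 0" --pt "0.3 0 0 0.12 0"

```text
time: 11.52
tool_pos: [0.5017, 0.1376, 0.1336]
ee_rot: [-3.14, -0.002, -0.003]
wrist_force: [0.9, 0.8, -3.4]
width: 0.0394
```

```bash
cat > hand.py <<'E'
from h import *
o=robot.get_obs(); S=snap('scene'); T=snap('top'); g=o['tool_pos']+[0,0,.0188]
def model(x):
    th,gl,dx=x; ax=np.array([0,-np.sin(th),np.cos(th)]); n=np.array([0,np.cos(th),np.sin(th)]); X=np.array([1.,0,0])
    return [g+np.array([dx,0,0])+ax*(t-gl)+.02*(np.cos(a)*X+np.sin(a)*n) for a in np.linspace(0,6.3,40) for t in(0,.112)]
ms=[m['pixels'] for m in finder.masks_of('bushing_mid','scene')]
hs=hullmask(S,model([1.4,.08,0])); ms=[m for m in ms if (hs*m).sum()>150]
if ms:
    for t0 in (1.2,1.5): x,f=fit(model,[t0,.078,0],[(S,ms[0])],[.1,.005,.003]); print('tilt',np.degrees(x[0]),'gl',x[1:],f)
print(o['tool_pos'],o['wrist_force'],o['width'],o['time'])
E
python3 hand.py; python3 q.py s10.png 290 180 440 320
```

```text
tilt 58.447216566127715 gl [ 0.07402011 -0.00137844] 0.03299248218536377
tilt 58.87393591572857 gl [ 0.07375059 -0.0013989 ] 0.03277122974395752
[0.5017469  0.13758175 0.13360987] [ 0.87334949  0.84100601 -3.41789076] 0.039354447990496984 11.525
11.725 [0.49967591 0.13662228 0.12972362] 0.039585162293078215 [-0.71544741  0.2480296  -3.31755141] [-0.15036824  0.02460119  0.02087213]
```

View pics/s10.png

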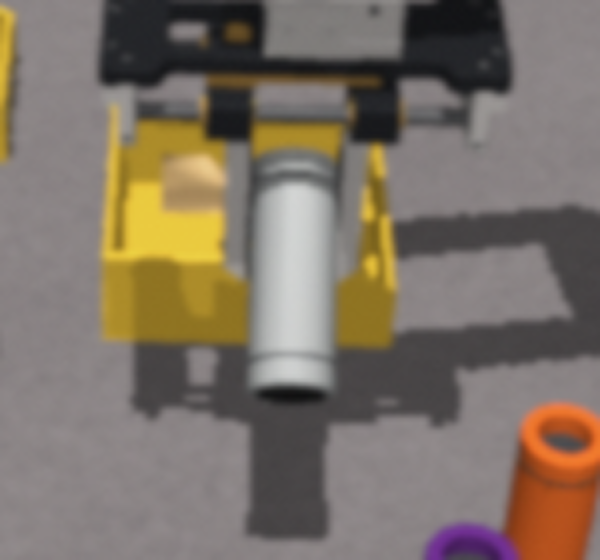

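In hand it hangs at roughly 55–58°, so it sagged. I'll press it flatter on the bench with the tight grip, where the lever is now favourable.

Call:
arm_command --pt "0.3 0 0.012 -0.04 0" --pt "0.3 0 0.02 -0.075 0" --pt "0.3 0 0.02 -0.089 0" --pt "0.3 0 0.016 -0.096 0" --pt "0.3 0 0.01 -0.102 0" --pt "0.3 0 0.006 -0.107 0" --pt "0.3 0 0.003 -0.112 0" --pt "0.3 0 0.001 -0.117 0" --pt "0.3 0 -0.001 -0.122 0" --pt "0.3 0 -0.003 -0.126 0"

```text
time: 12.98
tool_pos: [0.5029, 0.1324, 0.0081]
ee_rot: [3.14, -0.003, -0.005]
wrist_force: [-0.9, -5.7, 6.7]
width: 0.0394
```

```bash
python3 hand.py; python3 q.py s11.png 290 200 440 340
```

```text
tilt 65.17517724353156 gl [ 0.07568997 -0.00091465] 0.05837893486022949
tilt 66.84049759311313 gl [ 0.07504507 -0.00101842] 0.0581207275390625
[0.50294854 0.13242397 0.00806296] [-0.91378857 -5.73230151  6.73678341] 0.03937388821770238 12.975
13.175 [0.50293458 0.13239596 0.00805128] 0.039406973776713476 [-0.75053138 -5.62949521  4.66389391] [-0.67124957  0.1425112   0.00998681]
```

View pics/s11.png

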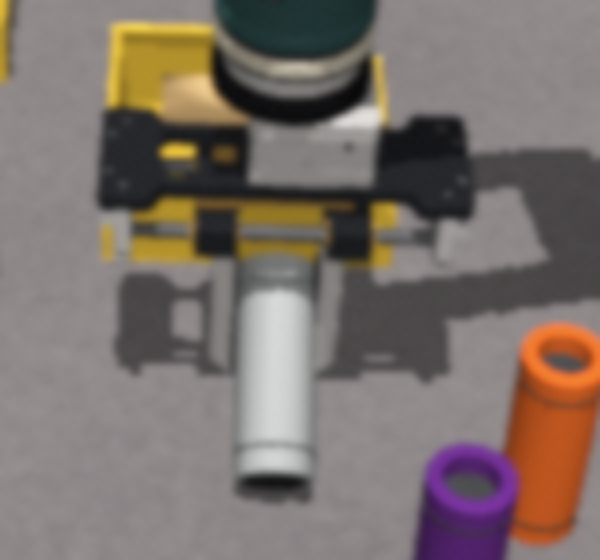

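Call:
arm_command --pt "0.3 0 0 -0.002 0" --pt "0.3 0 -0.002 -0.004 0" --pt "0.3 0 -0.002 -0.004 0" --pt "0.3 0 -0.002 0.02 0" --pt "0.3 0 -0.002 0.06 0" --pt "0.3 0 0 0.1 0" --pt "0.3 0 0 0.125 0" --pt "0.3 0 0 0.125 0"

```text
time: 14.18
tool_pos: [0.5022, 0.1346, 0.1326]
ee_rot: [-3.14, -0.003, -0.004]
wrist_force: [0.5, 1.1, -2.7]
width: 0.0395
```

```bash
python3 hand.py; python3 q.py s12.png 290 180 440 320
```

```text
tilt 57.781137040109705 gl [ 0.07210806 -0.00214532] 0.026781201362609863
tilt 59.92049616715295 gl [ 0.07228674 -0.00222004] 0.02987009286880493
[0.50223627 0.1345751  0.13255025] [ 0.49073504  1.14985735 -2.65055248] 0.03952547988112864 14.175
14.375 [0.49992385 0.13361504 0.12877165] 0.03937629060482231 [-0.0453136  -0.95036153 -3.81772741] [-0.23016825  0.0565898  -0.02482296]
```

View pics/s12.png

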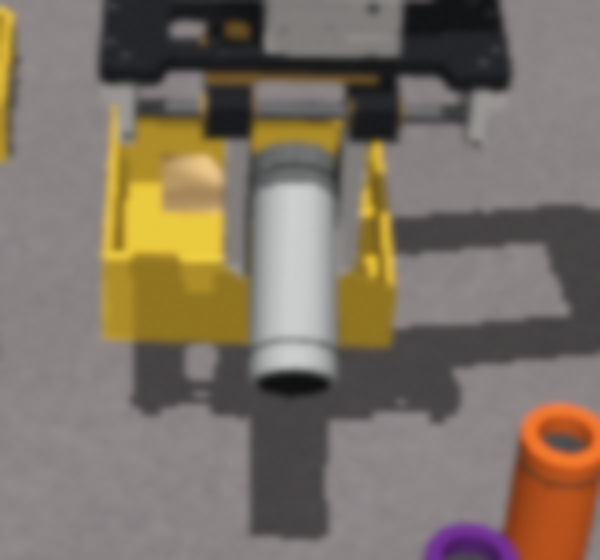

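The end face at crop (292,383) suggests about 58°, which disagrees with the bench-contact geometry. The bushing may have ridden up along the pads. I'll turn the tool 90° to see it from the side.

Call:
arm_command --pt "0.3 0 0.01 0.01 10" --pt "0.3 0 0.02 0.02 20" --pt "0.3 0 0.03 0.03 30" --pt "0.3 0 0.03 0.03 40" --pt "0.3 0 0.03 0.03 50" --pt "0.3 0 0.03 0.03 60" --pt "0.3 0 0.03 0.03 70" --pt "0.3 0 0.03 0.03 80" --pt "0.3 0 0.03 0.03 90" --pt "0.3 0 0.03 0.03 90"

```text
time: 15.62
tool_pos: [0.5007, 0.1636, 0.1596]
ee_rot: [-3.139, 0.0, 1.564]
wrist_force: [-0.5, -0.3, -3.3]
width: 0.0395
```

```bash
python3 q.py s13.png 270 150 420 290
```

```text
15.675 [0.50083561 0.16360068 0.159935  ] 0.039208821377438904 [-0.51751677  0.30092457 -3.01852777] [-0.00030971 -0.08767218  0.01117433]
```

View pics/s13.png

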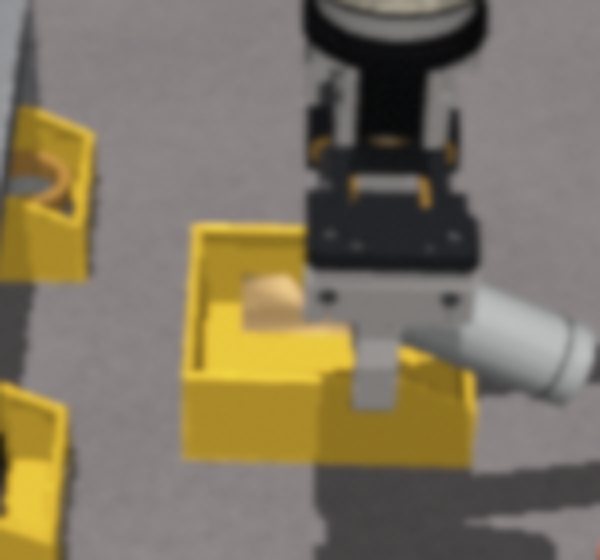

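```bash
cat > side.py <<'E'
from h import *
o=robot.get_obs(); S=snap('scene'); t=o['tool_pos']; im=S['image'].copy()
ms=finder.masks_of('bushing_mid','scene'); 
p=np.array(w2px(S,t)); print('tcp px',p)
m=[m for m in ms if abs((m['extent'][0]+m['extent'][2])/2-p[0])<70 and m['extent'][1]<p[1]]
M=m[0]['pixels'].astype(np.uint8); print(m[0]['extent'],m[0]['p'],M.sum())
# fit visible part: model in x-z plane, only count mask coverage right of visible region
def model(x):
    a,d,h=x  # slope below horizontal toward -x, axial pos of centre from tcp (toward -x), height of axis above tcp at tcp x
    ax=np.array([-np.cos(a),0,-np.sin(a)]); n=np.array([-np.sin(a),0,np.cos(a)]); Y=np.array([0,1.,0])
    c=t+[0,0,h]+ax*d
    return [c+ax*s+.02*(np.cos(b)*Y+np.sin(b)*n) for b in np.linspace(0,6.3,40) for s in(-.056,.056)]
u0=p[0]+32 # right of gripper body
reg=np.zeros((480,640),np.float32); reg[:,int(u0):]=1
def c(x):
    h=hullmask(S,model(x))*reg; mm=M*reg; return 1-np.minimum(h,mm).sum()/np.maximum(h,mm).sum()
best=None
for a0 in(.2,.5):
  for h0 in(.02,.05):
    sim=np.array([[a0,.02,h0],[a0+.2,.02,h0],[a0,.03,h0],[a0,.02,h0+.015]])
    r=minimize(c,sim[0],method='Nelder-Mead',options=dict(initial_simplex=sim,xatol=2e-4,fatol=1e-5)); print(np.degrees(r.x[0]),r.x[1:],r.fun)
    if best is None or r.fun<best.fun: best=r
h=cv2.convexHull(np.array([w2px(S,q) for q in model(best.x)]).astype(np.float32))
b=cv2.resize(im[150:290,270:420],None,fx=4,fy=4,interpolation=cv2.INTER_CUBIC)
cv2.polylines(b,[np.int32((h-[270,150]+.5)*4)],True,(255,0,0)); cv2.circle(b,tuple(np.int32((p-[270,150]+.5)*4)),4,(0,255,0),-1)
cv2.imwrite('pics/side%d.png'%int(o['time']*100),b[:,:,::-1]); print('side%d.png'%int(o['time']*100))
E
python3 side.py
```

```text
tcp px [361.99098946 244.25740932]
[371.1, 216.9, 418.1, 250.9] 0.59 831
21.84625180210107 [0.04192188 0.0486511 ] 0.03804469108581543
24.280074169691847 [0.04349736 0.05215612] 0.033067166805267334
24.09901625381246 [0.04348255 0.05224531] 0.03207290172576904
19.02036777779788 [0.04095557 0.04467072] 0.049736738204956055
side1567.png
```

The side view shows the bushing sloping about 24°, riding high on the fingers and gripped about 13 mm from its upper end. I'll lay it on the bench caged between the fingers, ease the grip, and regrasp at mid-length.

Call:
arm_command --pt "0.3 0.03 0 -0.03 0" --pt "0.3 0.05 0 -0.07 0" --pt "0.3 0.05 0 -0.1 0" --pt "0.3 0.05 0 -0.125 0" --pt "0.3 0.05 0 -0.14 0" --pt "0.3 0.05 0 -0.148 0" --pt "0.3 0.05 0 -0.15 0" --pt "0.3 0.05 0 -0.15 0"

```text
time: 16.77
tool_pos: [0.5522, 0.1637, 0.0125]
ee_rot: [3.14, -0.0, 1.566]
wrist_force: [0.8, 0.0, -3.2]
width: 0.0394
```

```bash
python3 side.py; python3 q.py s14.png 250 180 400 320
```

```text
tcp px [333.00770246 298.45063058]
[348.8, 274.6, 384.1, 307.7] 0.8 627
5.138532890663028 [0.03848404 0.02411109] 0.11630713939666748
25.37921255635742 [0.04332983 0.0533012 ] 0.03865426778793335
25.394689492071745 [0.04333493 0.05332856] 0.03865426778793335
24.394274201943006 [0.04308036 0.05211185] 0.0404130220413208
side1677.png
16.925 [0.55219573 0.16371914 0.01256416] 0.03930440030720715 [ 0.53288938  0.29794582 -3.4188227 ] [ 0.02056462 -0.1273082  -0.02910242]
```

View pics/s14.png

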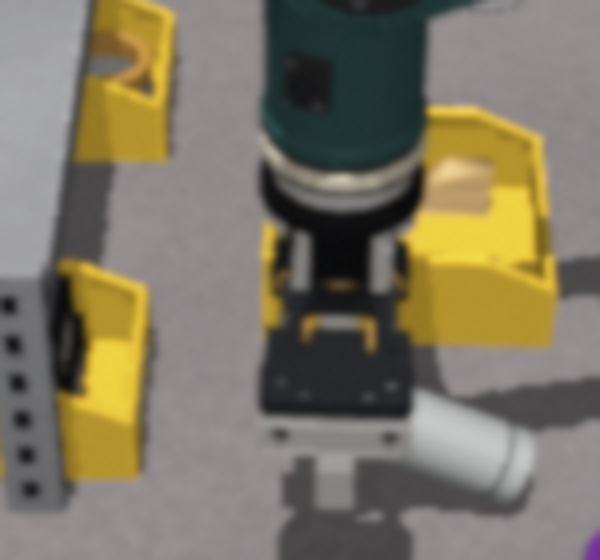

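Call:
arm_command --pt "0.3 0 0 -0.004 0" --pt "0.3 0 0 -0.008 0" --pt "0.3 0 0 -0.009 0" --pt "0.418 0 0 -0.009 0" --pt "0.418 0 0 -0.009 0" --pt "0.418 0 0 -0.009 0"

```text
time: 17.68
tool_pos: [0.5513, 0.1637, 0.0024]
ee_rot: [-3.141, -0.0, 1.566]
wrist_force: [3.0, 0.9, 2.0]
width: 0.0398
```

```bash
python3 side.py; python3 q.py s15.png 250 180 400 320
```

```text
tcp px [333.36252191 301.82626469]
[352.8, 279.4, 384.3, 303.4] 0.95 582
16.100772047102254 [0.03973536 0.04386778] 0.04902833700180054
14.072607656333776 [0.03936624 0.04053001] 0.0540010929107666
17.2851433233968 [0.04002671 0.04492783] 0.04956322908401489
20.74907120255397 [0.04146399 0.05085773] 0.05008852481842041
side1767.png
17.825 [0.55115042 0.16362528 0.00217708] 0.04003619034674886 [4.5720857  0.9892146  2.03229549] [ 0.10552446 -0.37783404 -0.00509176]
```

View pics/s15.png

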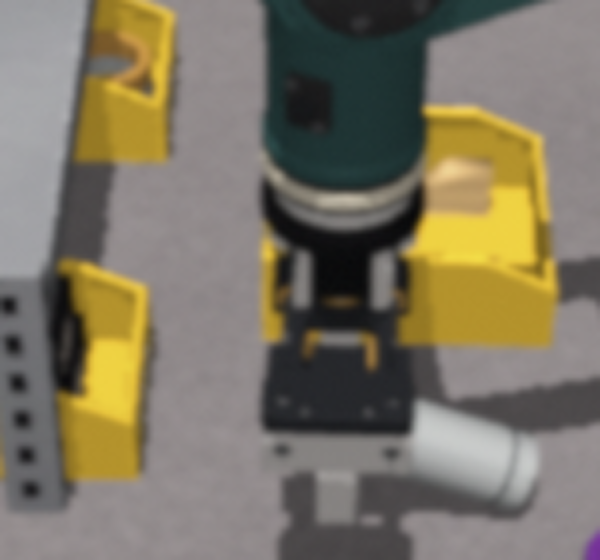

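Slope is down to about 16° under control. I'll ease a little more.

Call:
arm_command --pt "0.421 0 0 0.001 0" --pt "0.421 0 0 0.001 0" --pt "0.423 0 0 0.001 0" --pt "0.423 0 0 0.001 0"

```text
time: 18.32
tool_pos: [0.5507, 0.1636, 0.0029]
ee_rot: [-3.14, 0.0, 1.566]
wrist_force: [1.1, 0.2, -1.2]
width: 0.0401
```

```bash
python3 side.py; python3 q.py s16.png 250 180 400 320
```

```text
tcp px [333.68361435 301.62536411]
[356.4, 276.8, 384.2, 303.4] 0.81 594
19.616034258264094 [0.04196124 0.05005518] 0.040809452533721924
14.43796574209972 [0.04088609 0.04253989] 0.05793952941894531
19.717484834492605 [0.04198732 0.05023382] 0.040809452533721924
19.061242868230558 [0.0418756  0.04907552] 0.04127359390258789
side1832.png
18.475 [0.55069949 0.16351914 0.00295752] 0.039662568455833457 [ 1.00687134  0.97023733 -1.24941559] [ 0.1102785   0.00921878 -0.02234591]
```

View pics/s16.png

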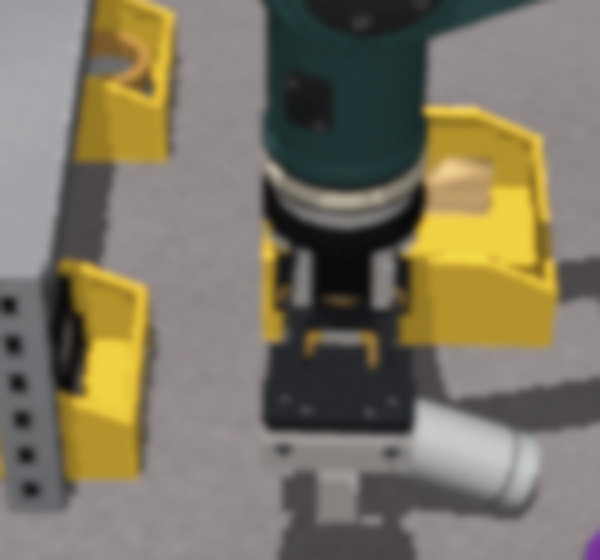

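Call:
arm_command --pt "0.425 0 0 0 0" --pt "0.425 0 0 0 0" --pt "0.426 0 0 0 0" --pt "0.427 0 0 0 0"

```text
time: 18.98
tool_pos: [0.5515, 0.1636, 0.0037]
ee_rot: [3.141, -0.0, 1.566]
wrist_force: [-0.4, -0.5, -0.3]
width: 0.0398
```

```bash
python3 side.py; python3 q.py s17.png 250 180 400 320
```

```text
tcp px [333.27125112 301.37119695]
[322.7, 285.7, 376.4, 305.8] 0.97 732
4.4671999652488115 [0.0303335  0.02338034] 0.049137115478515625
18.474577817151193 [0.03160713 0.04249639] 0.10336035490036011
3.307899888420982 [0.03059005 0.02201498] 0.047596275806427
10.29262891415215 [0.02962264 0.03071266] 0.07052356004714966
side1897.png
19.125 [0.55151899 0.16360313 0.00364744] 0.04025044468151614 [ 0.26596857 -1.18309027  0.51554798] [-1.11001596e-03  3.69477199e-03 -7.26509830e-05]
```

View pics/s17.png

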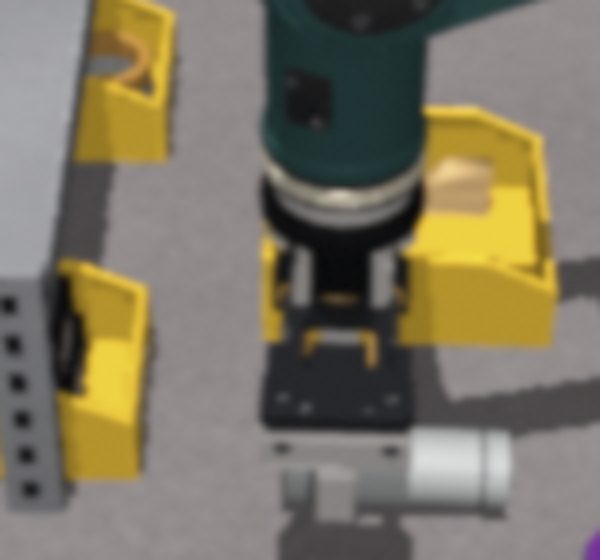

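It now lies flat on the bench between the fingers, centred about 31 mm toward −x. I'll open slightly, slide along its axis still caging it, and grip mid-length.

Call:
arm_command --pt "0.47 0 0 0.001 0" --pt "0.47 0 0 0.001 0" --pt "0.47 -0.01 0 0.001 0" --pt "0.47 -0.02 0 0.001 0" --pt "0.47 -0.03 0 0.001 0" --pt "0.47 -0.031 0 0.001 0" --pt "0.3 -0.031 0 0.001 0" --pt "0.3 -0.031 0 0.001 0" --pt "0.3 -0.031 0 0.001 0"

```text
time: 20.25
tool_pos: [0.5203, 0.1637, 0.0047]
ee_rot: [-3.141, -0.0, 1.566]
wrist_force: [-1.7, 0.9, 3.3]
width: 0.0396
```

```bash
python3 q.py s18.png 250 180 400 320; python3 - <<'E'
from h import *
o=robot.get_obs();S=snap('scene');t=o['tool_pos']
for m in finder.masks_of('bushing_mid','scene'): print(m['p'],m['extent'])
for x in(-.056,.056): print(w2px(S,[t[0]+x,t[1],.02]))
E
```

```text
20.3 [0.52030571 0.1636829  0.00464953] 0.039662582168637696 [-2.39941124 -0.16092784  3.01971769] [0.10045896 0.4900096  0.02284424]
0.93 [415.1, 278.7, 447.0, 334.4]
0.88 [322.0, 284.6, 375.9, 306.5]
0.67 [388.0, 310.1, 417.9, 365.3]
0.39 [203.4, 248.7, 288.2, 301.4]
(np.float64(376.4624856371818), np.float64(297.05931429738314))
(np.float64(321.1895410846285), np.float64(295.5696285970763))
```

View pics/s18.png

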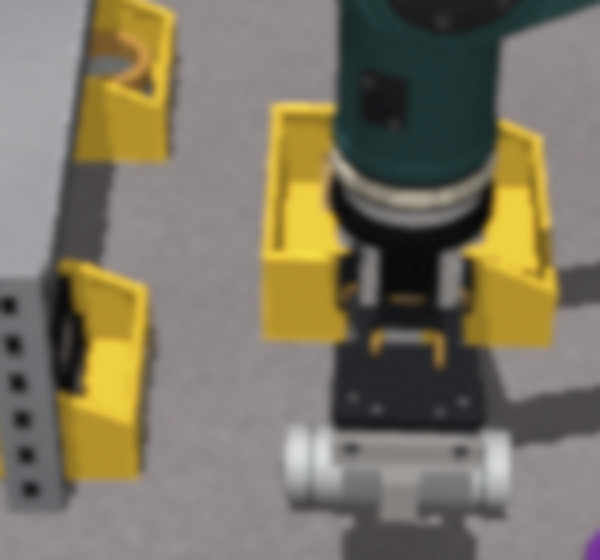

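Centred: mask ends at 322–376 px against predicted 321–376. I'll lift, turn back 90°, and carry it over the bin.

Call:
arm_command --pt "0.3 0 0 0.01 0" --pt "0.3 0 0 0.04 0" --pt "0.3 0 0 0.08 0" --pt "0.3 0 0 0.12 -10" --pt "0.3 0 0 0.12 -20" --pt "0.3 0 0 0.12 -30" --pt "0.3 0 0 0.12 -40" --pt "0.3 0 0 0.12 -50" --pt "0.3 0 0 0.12 -60" --pt "0.3 0 0 0.12 -70"

```text
time: 21.65
tool_pos: [0.5206, 0.1633, 0.1241]
ee_rot: [3.141, 0.0, 0.338]
wrist_force: [1.0, 0.4, -2.9]
width: 0.0393
```

```bash
python3 q.py s19.png 270 160 420 300
```

```text
21.7 [0.52064403 0.16328738 0.12411874] 0.03938817043686282 [ 0.01630933  0.30326579 -2.61488878] [-0.07111028  0.00514103 -0.0110428 ]
```

View pics/s19.png

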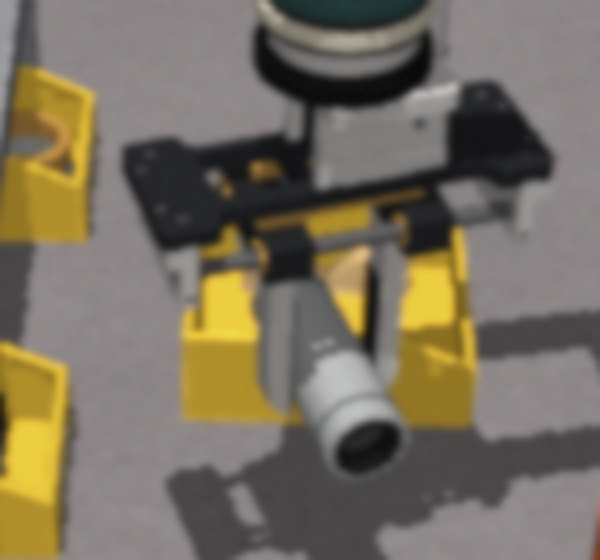

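Held level. Moving over the bin.

Call:
arm_command --pt "0.3 -0.002 -0.03 0 -10" --pt "0.3 -0.004 -0.065 0 -20" --pt "0.3 -0.006 -0.1 0 -20" --pt "0.3 -0.007 -0.14 0 -20" --pt "0.3 -0.007 -0.17 0 -20" --pt "0.3 -0.007 -0.1807 0 -20" --pt "0.3 -0.007 -0.1807 0 -20" --pt "0.3 -0.007 -0.1807 0 -20"

```text
time: 22.7
tool_pos: [0.5135, -0.0161, 0.1244]
ee_rot: [-3.141, 0.0, -0.003]
wrist_force: [0.4, -0.2, -4.0]
width: 0.0394
```

```bash
python3 q.py s20.png 270 120 420 260; python3 - <<'E'
from h import *
T=snap('top'); a=cv2.resize(T['image'][200:340,300:460],None,fx=4,fy=4,interpolation=cv2.INTER_CUBIC); cv2.imwrite('pics/t20.png',a[:,:,::-1])
E
```

```text
22.75 [ 0.5135067  -0.01601837  0.12444949] 0.039501680302198354 [-0.29776136 -0.08411947 -3.47249071] [-0.06763535  0.08380402 -0.0103742 ]
```

View pics/s20.png

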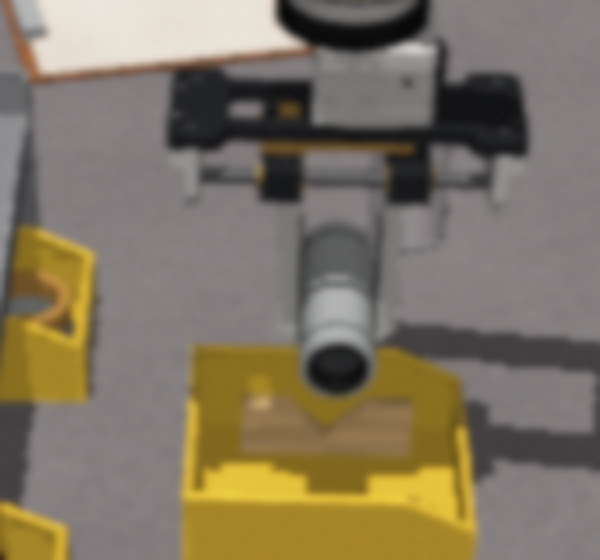

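View pics/t20.png

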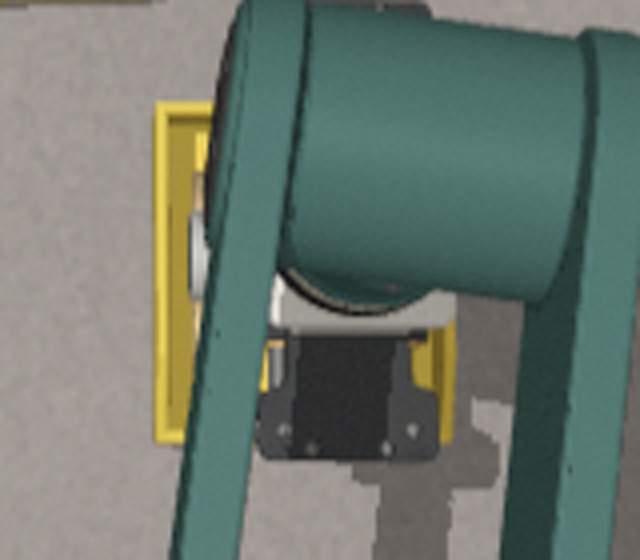

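The bushing (337,365 in the crop) is above the notch (328,432) and between the walls. Descending slowly.

Call:
arm_command --pt "0.3 0 -0.001 -0.02 0" --pt "0.3 0 -0.001 -0.04 0" --pt "0.3 0 -0.001 -0.06 0" --pt "0.3 0 -0.001 -0.072 0" --pt "0.3 0 -0.001 -0.08 0" --pt "0.3 0 -0.001 -0.085 0" --pt "0.3 0 -0.001 -0.088 0" --pt "0.3 0 -0.001 -0.088 0"

```text
time: 23.8
tool_pos: [0.5136, -0.0182, 0.0367]
ee_rot: [3.142, -0.0, -0.005]
wrist_force: [-0.6, 0.3, -3.5]
width: 0.0393
```

```bash
python3 q.py s21.png 270 150 420 290
```

```text
23.85 [ 0.51377426 -0.0181912   0.03688429] 0.0391539597369219 [-1.23887665 -0.02939794 -2.86913432] [-0.02164265  0.05163446  0.00471205]
```

View pics/s21.png

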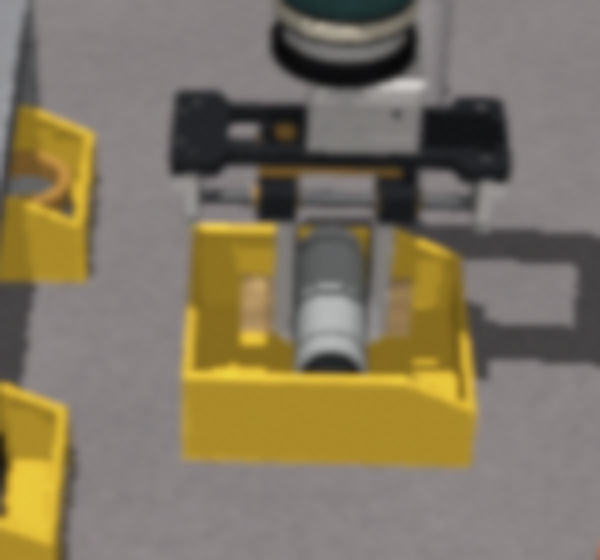

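Call:
arm_command --pt "0.3 0 0 -0.003 0" --pt "0.3 0 0 -0.006 0" --pt "0.3 0 0 -0.008 0" --pt "0.3 0 0 -0.009 0" --pt "0.3 0 0 -0.01 0" --pt "0.3 0 0 -0.01 0"

```text
time: 24.6
tool_pos: [0.5142, -0.0182, 0.0271]
ee_rot: [3.141, -0.002, -0.004]
wrist_force: [1.5, 0.3, -0.0]
width: 0.0394
```

Call:
arm_command --pt "0.3 0 0 -0.001 0" --pt "0.3 0 0 -0.0015 0" --pt "0.42 0 0 -0.0015 0" --pt "0.43 0 0 -0.0015 0" --pt "0.45 0 0 -0.001 0" --pt "0.5 0 0 -0.001 0" --pt "0.55 0 0 0 0" --pt "0.55 0 0 0 0"

```text
time: 25.6
tool_pos: [0.5134, -0.0181, 0.0264]
ee_rot: [-3.142, 0.0, -0.005]
wrist_force: [0.5, -0.7, -0.8]
width: 0.0517
```

```bash
python3 q.py s22.png 270 150 420 290
```

```text
25.65 [ 0.51346259 -0.01813939  0.02643823] 0.05168136217278095 [-0.67808591  0.2678108   0.51661063] [-0.08615735  0.11185321  0.04214888]
```

View pics/s22.png

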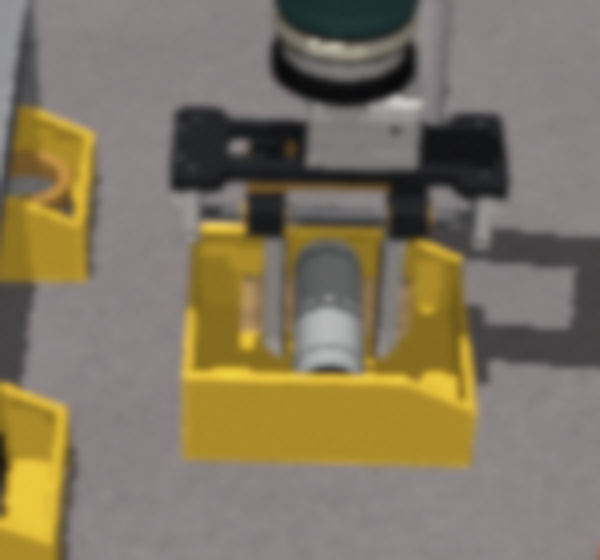

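It rests in the saddles with fingers clear. I'll lift off, back away to −x, and turn the jaws across y.

Call:
arm_command --pt "0.55 0 0 0.01 0" --pt "0.55 0 0 0.04 0" --pt "0.55 0 0 0.08 0" --pt "0.55 0 0 0.13 0" --pt "0.7 -0.03 0 0.14 10" --pt "1 -0.07 0 0.14 20" --pt "1 -0.1 0 0.14 30" --pt "1 -0.13 0 0.14 40" --pt "1 -0.15 0 0.14 50" --pt "1 -0.15 0 0.14 60"

```text
time: 26.9
tool_pos: [0.3626, -0.0181, 0.1676]
ee_rot: [3.139, -0.001, 1.048]
wrist_force: [-0.9, 0.6, -0.2]
width: 0.0939
```

```bash
cat > binfit.py <<'E'
from h import *
import sys
o=robot.get_obs();S=snap('scene');T=snap('top'); print(o['tool_pos'],o['time'],o['wrist_force'])
r=[]
for nm,s in(('top',T),('scene',S)):
    for m in finder.masks_of('bin',nm):
        if m['p']<.5: continue
        c=px2w(s,(m['extent'][0]+m['extent'][2])/2,(m['extent'][1]+m['extent'][3])/2,.03)
        if abs(c[1]+.018)<.06: print(nm,m['p'],m['extent'],fit(binm,[c[0],c[1],0.],[(s,m['pixels'])],[.01,.01,.05])); break
a=cv2.resize(T['image'][130:330,260:500],None,fx=3,fy=3,interpolation=cv2.INTER_CUBIC); cv2.imwrite('pics/'+sys.argv[1],a[:,:,::-1])
E
python3 binfit.py t23.png
```

```text
[ 0.3626452  -0.01809078  0.16757939] 26.9 [-0.92183947  0.56518876 -0.15852041]
top 0.85 [339.0, 223.0, 416.4, 310.0] (array([ 0.5138972 , -0.01708571, -0.00105756]), np.float64(0.20031672716140747))
scene 0.81 [314.8, 206.6, 389.5, 268.8] (array([ 0.51412393, -0.01926325, -0.00627962]), np.float64(0.15307217836380005))
```

View pics/t23.png

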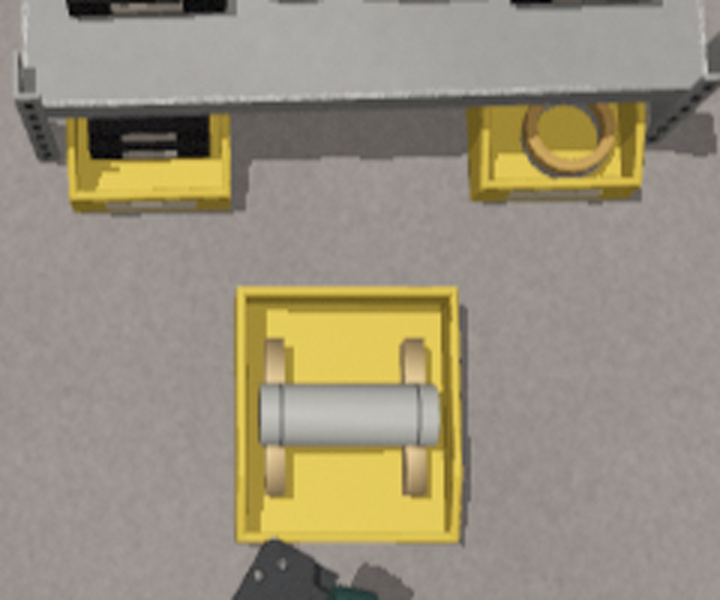

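The bushing lies centred across both saddles (crop 262–440, 413) and the bin has not moved: (0.514, −0.018, −0.3°). I estimate the bay at (0.735, −0.0205, +1.2°). I'll lower behind the front wall with the fingers open across y.

Call:
arm_command --pt "1 0 0 0 10" --pt "1 0 0 -0.03 20" --pt "1 0.01 0 -0.07 31.2" --pt "1 0.02 0 -0.11 31.2" --pt "1 0.03 0 -0.135 31.2" --pt "1 0.035 0 -0.149 31.2" --pt "1 0.035 0 -0.149 31.2" --pt "1 0.035 0 -0.149 31.2"

```text
time: 28.1
tool_pos: [0.3993, -0.0183, 0.0186]
ee_rot: [3.14, 0.0, 1.587]
wrist_force: [0.3, -0.1, -0.0]
width: 0.0939
```

```bash
python3 - <<'E'
from h import *
S=snap('scene'); a=S['image'][100:340,180:500]; a=cv2.resize(a,None,fx=2.4,fy=2.4,interpolation=cv2.INTER_CUBIC); cv2.imwrite('pics/s24.png',a[:,:,::-1]); print(robot.get_obs()['tool_pos'])
E
```

```text
[ 0.39939066 -0.01829357  0.01878989]
```

View pics/s24.png

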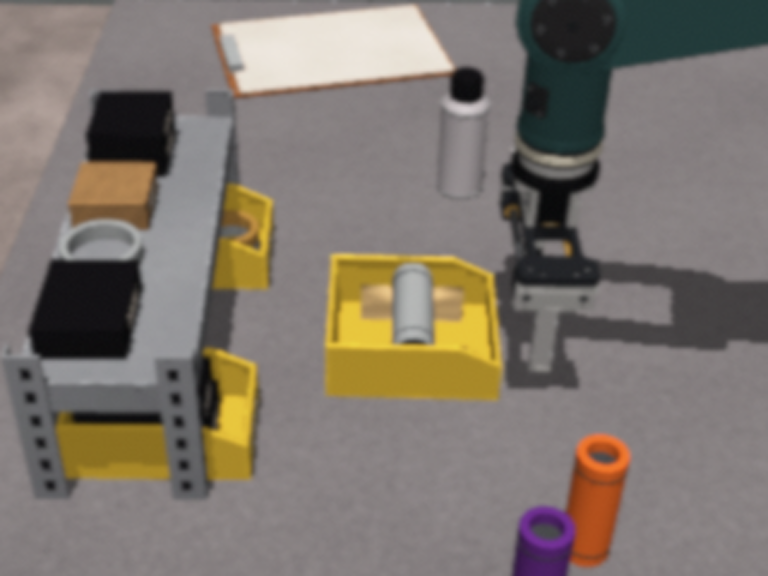

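Fingers are behind the front wall (540,350) and the path is clear. Pushing gently.

Call:
arm_command --pt "1 0.015 0 0 0" --pt "1 0.023 0 0 0" --pt "1 0.029 0 0 0" --pt "1 0.037 0 0 0" --pt "1 0.048 -0.0005 0 0" --pt "1 0.06 -0.001 0 0" --pt "1 0.072 -0.0013 0 0" --pt "1 0.084 -0.0016 0 0" --pt "1 0.096 -0.002 0 0" --pt "1 0.1 -0.002 0 0"

```text
time: 29.4
tool_pos: [0.4964, -0.02, 0.0172]
ee_rot: [-3.135, -0.0, 1.587]
wrist_force: [-10.7, -0.4, 8.6]
width: 0.0942
```

```bash
python3 binfit.py t25.png
```

```text
[ 0.49638585 -0.01998453  0.01722553] 29.4 [-10.73037855  -0.37391542   8.63463805]
top 0.95 [338.0, 184.4, 417.4, 252.5] (array([ 6.06879289e-01, -1.70613165e-02,  1.30259969e-04]), np.float64(0.5482375621795654))
scene 0.81 [283.5, 203.9, 356.4, 265.6] (array([ 0.58602783, -0.01993106,  0.02909177]), np.float64(0.19068968296051025))
```

View pics/t25.png

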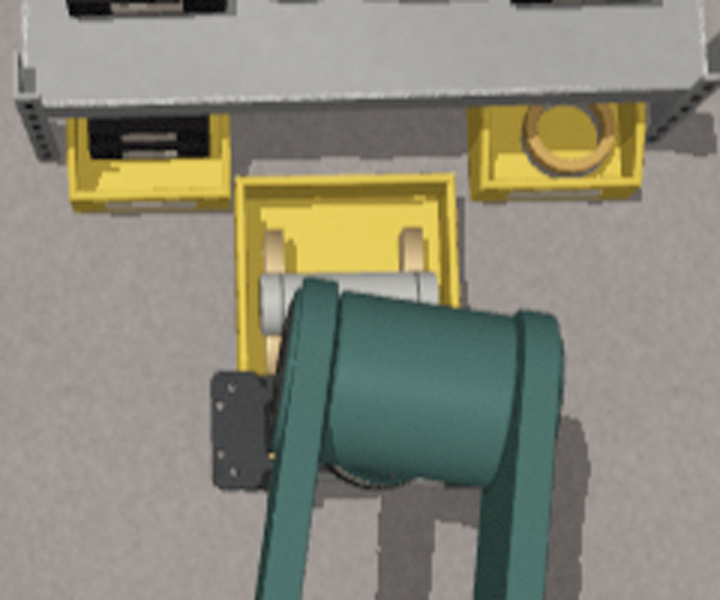

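```bash
python3 - <<'E'
from h import *
T=snap('top')
f=lambda u,v,z:np.round(px2w(T,260+u/3-.33,130+v/3-.33,z)[:2],4)
print('bin back L,R',f(237,178,.06),f(457,174,.06))
print('bin side L lower',f(239,365,.045))
print('left nb inner', f(231,196,.04),f(230,120,.06))
print('right nb inner',f(470,187,.04),f(470,112,.06))
E
```

```text
bin back L,R [0.6629 0.0519] [ 0.6655 -0.0885]
bin side L lower [0.5445 0.0506]
left nb inner [0.6554 0.0554] [0.7009 0.0563]
right nb inner [ 0.6614 -0.0998] [ 0.7062 -0.0977]
```

The bin is being steered square, at about 1.1°. It sits about 4 mm too far to +y between the neighbours, so I'll correct that while pushing.

Call:
arm_command --pt "1 0.006 -0.001 0 0" --pt "1 0.014 -0.0022 0 0" --pt "1 0.022 -0.0033 0 0" --pt "1 0.03 -0.004 0 0" --pt "1 0.038 -0.0045 0 0" --pt "1 0.046 -0.0044 0 0" --pt "1 0.054 -0.0042 0 0" --pt "1 0.06 -0.004 0 0" --pt "1 0.06 -0.004 0 0"

```text
time: 30.78
tool_pos: [0.5572, -0.024, 0.0171]
ee_rot: [-3.137, -0.0, 1.587]
wrist_force: [-5.3, -0.7, 3.9]
width: 0.094
```

```bash
python3 binfit.py t26.png; python3 q.py s26.png 220 150 370 290
```

```text
[ 0.55724932 -0.02402812  0.01706811] 30.775 [-5.34129301 -0.67045737  3.85361595]
top 0.72 [339.4, 167.9, 415.1, 217.9] (array([ 0.67143434, -0.01838508, -0.08967426]), np.float64(0.7505353689193726))
scene 0.79 [265.1, 203.9, 331.0, 261.5] (array([ 0.63551067, -0.02519705,  0.03246136]), np.float64(0.3899275064468384))
31.025 [ 0.55729647 -0.02401368  0.01709392] 0.09374146651989382 [-5.29547284  0.29439124  2.55340297] [ 0.05801232  0.88143824 -0.03161048]
```

View pics/t26.png

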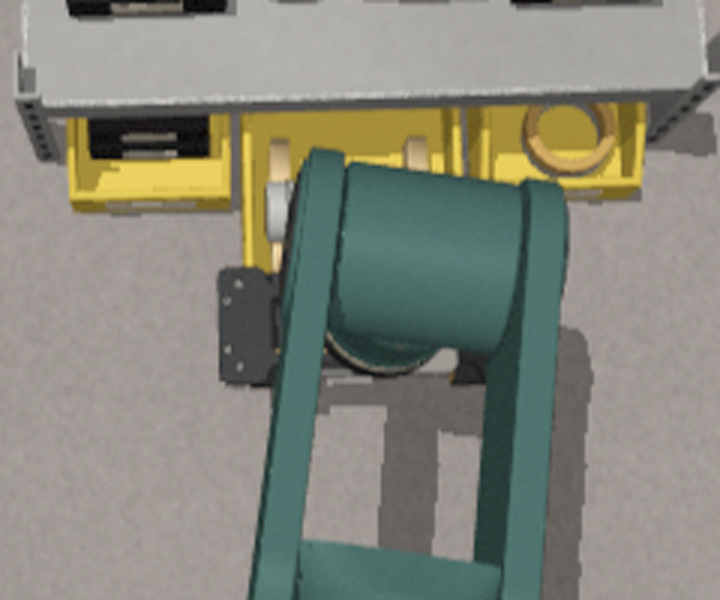

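View pics/s26.png

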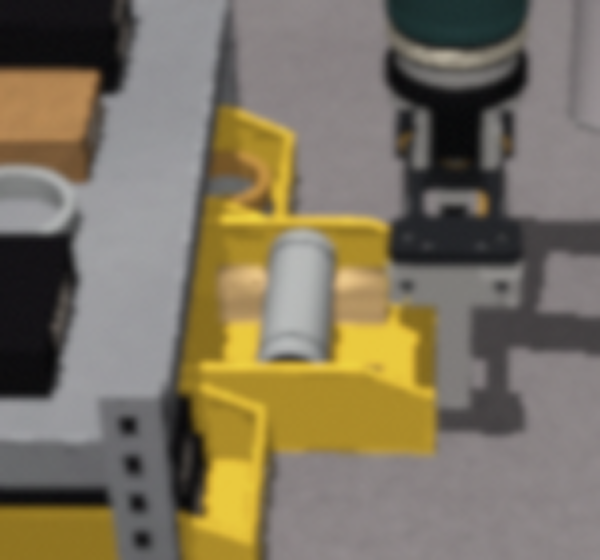

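```bash
python3 - <<'E'
from h import *
T=snap('top'); a=cv2.resize(T['image'][158:206,325:365],None,fx=8,fy=8,interpolation=cv2.INTER_CUBIC); b=cv2.resize(T['image'][158:206,395:435],None,fx=8,fy=8,interpolation=cv2.INTER_CUBIC)
cv2.imwrite('pics/t27.png',np.hstack([a,b])[:,:,::-1])
E
```

```text
(no output)
```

View pics/t27.png

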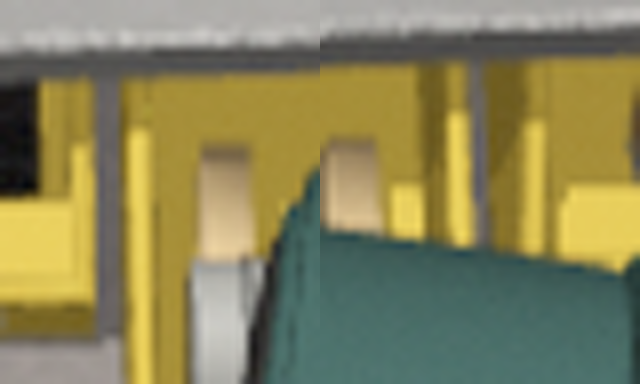

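The gaps measure about 7.7 mm on the left and 12.9 mm on the right, so I'll nudge −2.6 mm more while pushing.

Call:
arm_command --pt "1 0.006 -0.001 0 0" --pt "1 0.013 -0.0018 0 0" --pt "1 0.02 -0.0024 0 0" --pt "1 0.027 -0.0024 0 0" --pt "1 0.034 -0.0022 0 0" --pt "1 0.041 -0.002 0 0" --pt "1 0.048 -0.0018 0 0" --pt "1 0.055 -0.0016 0 0" --pt "1 0.062 -0.0014 0 0" --pt "1 0.066 -0.0013 0 0"

```text
time: 32.33
tool_pos: [0.623, -0.0254, 0.0171]
ee_rot: [-3.137, -0.0, 1.587]
wrist_force: [-6.4, -0.2, 5.1]
width: 0.0947
```

```bash
python3 q.py s28.png 220 150 370 290; python3 - <<'E'
from h import *
T=snap('top'); a=cv2.resize(T['image'][158:206,325:365],None,fx=8,fy=8,interpolation=cv2.INTER_CUBIC); b=cv2.resize(T['image'][158:206,395:435],None,fx=8,fy=8,interpolation=cv2.INTER_CUBIC)
cv2.imwrite('pics/t28.png',np.hstack([a,b])[:,:,::-1])
E
```

```text
32.375 [ 0.62364275 -0.02531216  0.01708487] 0.09398634687741692 [-5.81805786  0.09865343  3.2298331 ] [ 0.06549773  0.97736261 -0.02242823]
```

View pics/t28.png

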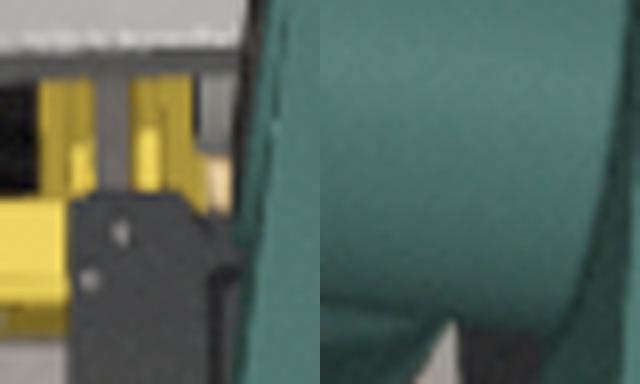

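View pics/s28.png

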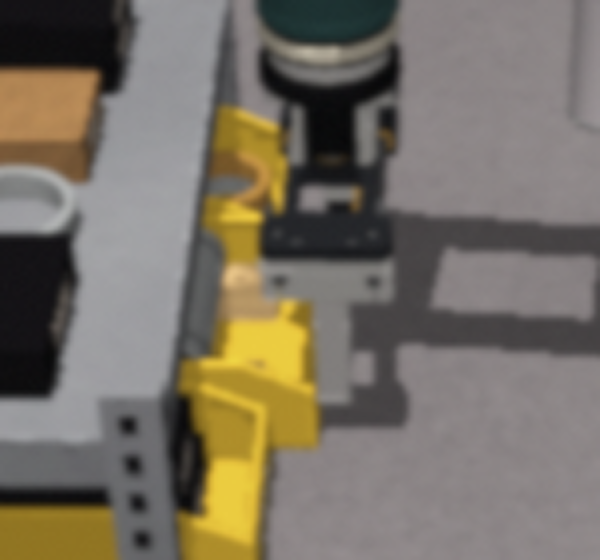

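Call:
arm_command --pt "1 0.004 -0.001 0 0" --pt "1 0.008 -0.0015 0 0" --pt "1 0.012 -0.0015 0 0" --pt "1 0.015 -0.0013 0 0" --pt "1 0.018 -0.0013 0 0" --pt "1 0.02 -0.0013 0 0"

```text
time: 33.17
tool_pos: [0.6429, -0.0266, 0.017]
ee_rot: [-3.137, -0.001, 1.587]
wrist_force: [-7.1, 0.4, 3.4]
width: 0.094
```

```bash
python3 - <<'E'
from h import *
S=snap('scene'); a=cv2.resize(S['image'][160:270,225:325],None,fx=5.4,fy=5.4,interpolation=cv2.INTER_CUBIC); cv2.imwrite('pics/s29.png',a[:,:,::-1]); T=snap('top'); a=cv2.resize(T['image'][140:220,260:500],None,fx=3.3,fy=3.3,interpolation=cv2.INTER_CUBIC); cv2.imwrite('pics/t29.png',a[:,:,::-1])
E
```

```text
(no output)
```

View pics/s29.png

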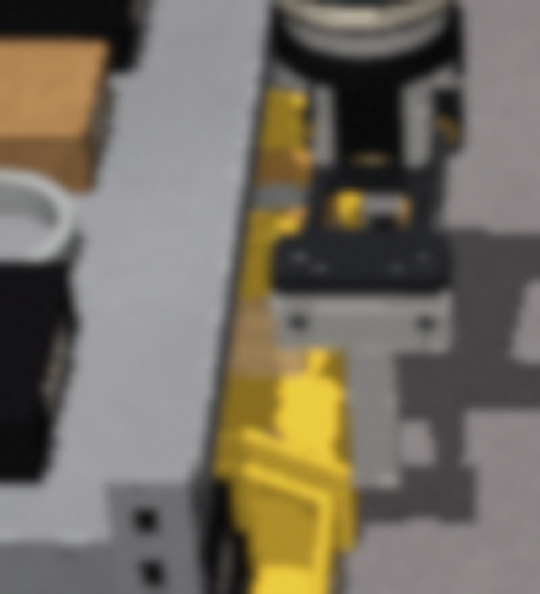

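View pics/t29.png

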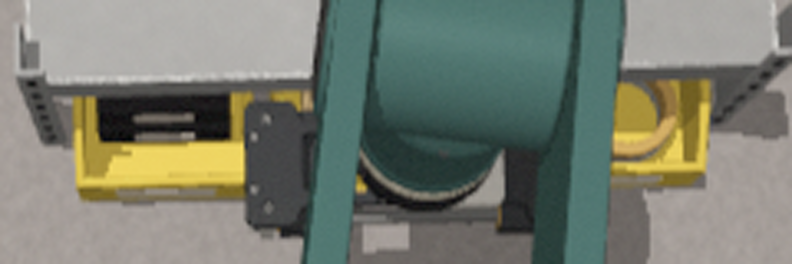

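Call:
arm_command --pt "1 0.002 0 0 0" --pt "1 0.004 0 0 0" --pt "1 0.005 0 0 0"

```text
time: 33.65
tool_pos: [0.6479, -0.0266, 0.017]
ee_rot: [-3.137, -0.001, 1.587]
wrist_force: [-5.8, 0.3, 4.2]
width: 0.0935
```

Call:
arm_command --pt "1 0.001 0 0 0" --pt "1 0.002 0 0 0" --pt "1 0.003 0 0 0"

```text
time: 34.02
tool_pos: [0.6492, -0.0266, 0.0171]
ee_rot: [-3.133, -0.001, 1.587]
wrist_force: [-11.9, -0.3, 7.3]
width: 0.094
```

Call:
arm_command --pt "1 0.001 0 0 0" --pt "1 0.002 0 0 0" --pt "1 0.002 0 0 0"

```text
time: 34.4
tool_pos: [0.6491, -0.0266, 0.0171]
ee_rot: [-3.129, -0.001, 1.587]
wrist_force: [-15.6, 0.2, 9.4]
width: 0.094
```

```bash
python3 - <<'E'
from h import *
o=robot.get_obs(); print(o['tool_pos'],o['ee_rot'],o['wrist_force'],o['wrist_torque'])
E
```

```text
[ 0.64914187 -0.02659196  0.01711095] [-3.12867900e+00 -6.31567653e-04  1.58730937e+00] [-15.58142931   0.20853119   9.38944054] [0.03609357 2.73060071 0.00787102]
```

Hard stop: the tool stays at x=0.649 while the force rises to 15.6 N, and the moment about z is near 0, so contact is even. Backing off.

Call:
arm_command --pt "1 -0.005 0 0 0" --pt "1 -0.02 0 0 0" --pt "1 -0.06 0 0.01 0" --pt "1 -0.11 0 0.05 0" --pt "1 -0.16 0 0.1 0" --pt "1 -0.22 0 0.15 0" --pt "1 -0.28 0 0.2 0" --pt "1 -0.3 0 0.22 0" --pt "1 -0.3 0 0.22 0"

```text
time: 35.52
tool_pos: [0.3555, -0.0271, 0.2421]
ee_rot: [3.13, 0.003, 1.587]
wrist_force: [1.4, 0.7, 0.4]
width: 0.0938
```

```bash
python3 - <<'E'
from h import *
S=snap('scene'); a=cv2.resize(S['image'][150:310,180:400],None,fx=3.5,fy=3.5,interpolation=cv2.INTER_CUBIC); cv2.imwrite('pics/s30.png',a[:,:,::-1]); T=snap('top'); a=cv2.resize(T['image'][140:220,270:490],None,fx=3.6,fy=3.6,interpolation=cv2.INTER_CUBIC); cv2.imwrite('pics/t30.png',a[:,:,::-1])
cv2.imwrite('pics/t30f.png',T['image'][:,:,::-1])
for n in('scene','top'):
  for l in['bin_left_mid','bin_right_mid','can_mid','carton_mid','bin']: print(n,l,[(round(m['p'],2),np.round(m['extent']).tolist()) for m in finder.masks_of(l,n)][:2])
E
```

```text
scene bin_left_mid [(0.68, [203.0, 246.0, 288.0, 301.0])]
scene bin_right_mid [(0.73, [270.0, 175.0, 293.0, 209.0]), (0.21, [266.0, 201.0, 292.0, 251.0])]
scene can_mid [(0.97, [365.0, 127.0, 384.0, 182.0])]
scene carton_mid [(0.62, [312.0, 379.0, 379.0, 451.0])]
scene bin [(0.66, [268.0, 202.0, 293.0, 250.0])]
top bin_left_mid [(0.6, [281.0, 167.0, 336.0, 203.0])]
top bin_right_mid [(0.83, [414.0, 166.0, 474.0, 198.0])]
top can_mid [(0.65, [343.0, 167.0, 417.0, 198.0]), (0.62, [509.0, 283.0, 558.0, 312.0])]
top carton_mid [(0.68, [113.0, 236.0, 176.0, 288.0])]
top bin [(0.91, [341.0, 162.0, 420.0, 198.0]), (0.39, [415.0, 165.0, 476.0, 199.0])]
```

View pics/s30.png

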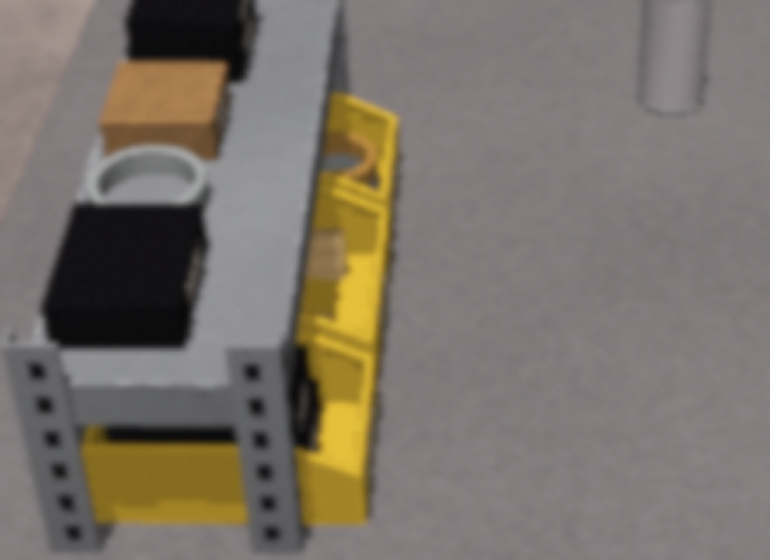

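View pics/t30.png

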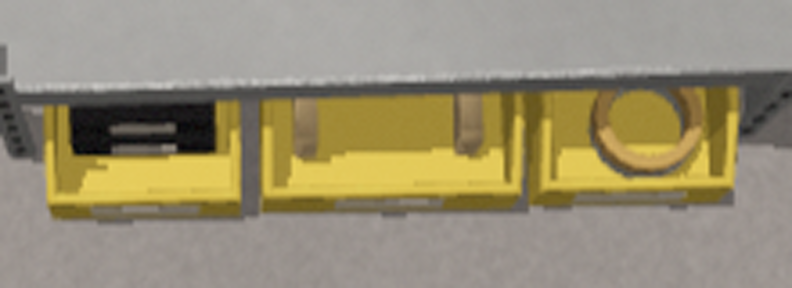

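View pics/t30f.png

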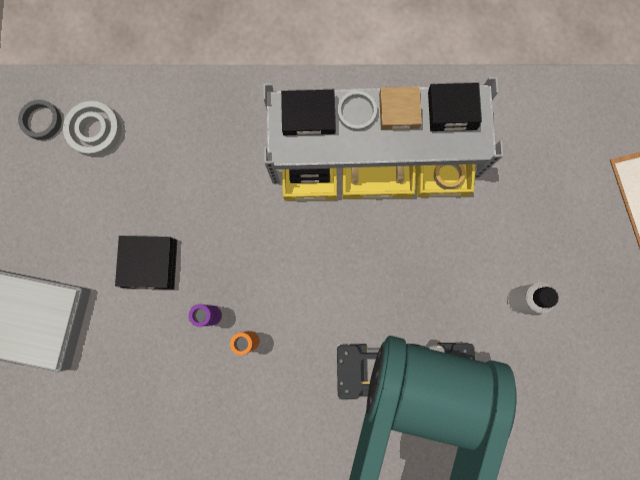

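The three bin fronts are in line, with gaps of about 11 mm left and 10 mm right. Neighbours, can and cartons are at their starting pixels. Handing in.

```bash
python3 -c "
from bench import robot
print(robot.close_job())"
```

```text
the job is handed in; nothing more can be done
None
```

The bushing is lying in the bin's two saddles, and the loaded bin is home in the bay. I handed the job in at about 36 s of the 72 s allowed, and no verdict is given.

**How it went:**
- **Tilting the bushing:** This took several tries. It first slid upright along the bench, and once tilted it sagged and slipped along the pads in my grip.
- **Rough spot:** To regrasp it, I eased the grip until it lay flat on the bench. That last part, about 20° of slope, went quickly while it was caged between the fingers.
- **Placing:** I regrasped it at mid-length and lowered it into the saddles until the wrist force was near zero. Only then did I open the fingers.
- **Sliding the bin:** I pushed it with both fingers on its front wall, correcting its sideways position on the way.

**Last checks:**
- **Bushing:** It was centred across both saddles before the push and still there during it. At home the shelf hides it, so I could not see it in the final pictures.
- **Against the stop:** The tool stopped at x = 0.649 m while the push rose to 15.6 N, with almost no moment about z.
- **Square in the bay:** The three bin fronts are in line, with gaps of about 11 mm (left) and 10 mm (right).
- **Other things:** The neighbouring bins, spray can and cartons are at their starting pixels within detector noise.
- **Disagreements:** The two cameras differed by about 2 mm in the bin's y position. My early tilt estimates from the picture were also wrong until I viewed the bushing from the side.

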